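# Turn a bait board over and stow it squared in the corner rack

## Task

The bait board lies groove side up on the low bamboo bench: slide it part of the way out over the bench edge that faces the rack, take it there by its overhanging edge and turn it over. Lay it groove side down on the board that is already in the corner rack, easing it down instead of letting it slap flat, and push it square and snug against both fences. Leave the lower board squared in the rack, never let the board fall to the table, and leave the tackle and the mug where they are.

Things in the scene. Friction and masses are not known exactly. Their poses are not given: they have to be found in the camera images.
- bench: low fixed bamboo bench at the robot's left (+y); slatted deck 260 (x) x 190 (y) x 14 mm, its top 80 mm above the table; origin at table height under the deck's centre, z up. Its -y deck edge, 95 mm from the origin, faces the rack. Below the deck are 20 mm thick end panels at x = -115 and +115 mm, spanning y = -45 to +85 mm
- board_center (a point): centre of the loose bait board, plain bamboo, 180 (x) x 110 (y) x 12 mm thick, 0.15 to 0.25 kg; its z axis is the normal of the face with the dark rectangular juice groove (up at the start), the other face is plain. It starts flat and wholly on the deck, its long side roughly along the bench's x
- rack: fixed bamboo rack at the right (-y); origin at table height under the centre of its plinth, z up. Plinth 180 (x) x 110 (y), 60 mm high. Fences 12 mm thick, tops at 96 mm: one with inner face at x = +90 mm (y -67 to +67), one with inner face at y = -55 mm (x -48 to +102). The other two sides are open. A board snug in the corner has its centre straight above the origin
- lower_center (a point): centre of the second, loose board of the same size already lying groove side down on the rack's plinth, squared against both fences to within 2 mm; its top is 72 mm above the table
- mug: black mug, bystander, radius 40 mm, height 92 mm, origin at the centre of its underside
- fly_box: closed aluminium fly box, bystander, 70 x 105 x 24 mm, origin at the centre of its underside
- dispenser: yellow push dispenser for swivels, bystander, upright cylinder of radius 16 mm, 72 mm high, origin at the centre of its underside
- lure: stainless spoon lure, bystander, about 62 x 18 x 4 mm, flat on the table, origin at the centre of its underside
Mind the look-alikes: they are no part of the job. Leave any green or red look-alike of the part that bears board_center alone.

How it is judged:
By the outcome, as a careful person would: the job done as asked, in the order asked, and still so for the second after the job is handed in, with the robot touching nothing.
It also fails if it takes over 72 s, if anything falls off the work surface, if the arm or the gripper's body presses on something with over 40 N, if the wrist force passes 120 N, or if a joint passes its speed limit or range.

## Robot

A 6-joint arm with a two-finger parallel gripper is mounted at the origin on the work surface. World frame = base frame: x ahead of the robot, y to its left, z up, the work surface at z = 0. Lengths are in m, angles in degrees, forces in N, time in s.
With the tool pointing down it reaches from about 0.4 to 0.925 m from the base axis. Payload 12.5 kg.
Tool frame: the origin (TCP) lies at the very end of the fingers, on their centre line; the grasp point (between the pads) lies 19 mm behind it (bot.tcp_to_grasp is the distance from the TCP to the grasp point, in m); y points along the fingers, z is the direction in which the jaws open and shut, and the axes are right-handed (so a half turn about y gives the same grasp; the last joint's range is limited). The gripper opens to 95 mm and grips with 3 to 60 N. Pads are 20 mm wide; open, the fingers measure 119 mm over their backs; the gripper's body (75 mm by 180 mm) begins 59 mm behind the grasp point.
Start: joints at [-69.133, 28.126, 89.318, -0, 62.55, -6.05], TCP at [0.283, -0.557, 0.215] pointing down, gripper open.
Joint ranges: [-177.58, 177.58], [-47.91, 125.51], [2.72, 160], [-65.01, 245.01], [3.68, 167.84], [-153.87, 153.87]. Speed limits (degrees/s): [127.2, 127.2, 159.86, 180, 180, 180].

## Interface

Orientations are given as a 3x3 rotation matrix whose columns are the frame's x, y, z axes.
In Python, from station import telemetry, imaging, job_done, bot gives the robot as it stands.
- The arm moves only by the shell command python3 -m crank 'ROWS' [FORCE]. ROWS is text: rows parted by semicolons, each of 5 numbers parted by spaces: the shift along the tool's x, y, z in m, then the turn about the tool's y in degrees, then the finger opening in m, from 0 to 0.0951. A call has 1 to 8 rows; each row shifts and turns the commanded pose from where the row before left it, along the tool's axes as they then stand; what a row does not reach is not made up. A row lasts 1/12 s, in which the tool goes at most 41.7 mm and 7.16 degrees, less where a joint would pass 70% of its speed; a pose out of reach is approached as far as the arm can. A call is refused whole if a number of a shift passes 0.0417 or a number of a turn 7.16, either way. A call with a gripper value outside its range is refused whole. The fingers move at their own pace and stop on an object; FORCE is the grip in N (left out, the last holds). Time passes only in rows, so rows that do not move let the fingers close. It gives the time, the measured TCP pose, the force and the opening at its end, in the units of the state.
- telemetry.sense(): the state, without advancing time (a new reading comes with each control period).
- imaging.camera(name): name is "side" or "top"; returns a dict with "color" (480x640x3 uint8, blue, green, red), "fx", "fy", "cx", "cy" (pixels), "T" (4x4, takes a point from camera to world coordinates). Camera axes: x right, y down, z forward; pixel columns grow to the right and rows downward; lengths in m; the calibration is good to about 2 mm. A picture is of the moment at which its call begins. There is no depth.
- job_done(): hands the job in, once; it reports no verdict.
The state is a dict: "t": time; "joints": joint angles; "joint_vel": joint speeds; "tau": joint torques, N m; "tcp_pos": TCP position; "eef_rot": TCP orientation; "wrist_force": force on the tool from outside, world axes, zero at the start; "wrist_torque": the same for the moment, N m; "width": opening from 0.0 (shut) to 1.0 (fully open).
Only numpy, scipy, OpenCV 4.12 (cv2) and the standard library are available. Lean on these libraries where they do the work, as an engineer would, in place of code of your own. Each camera call takes 0.05 s, during which the arm holds its last target. There are 200 camera calls.

## Working session

There is one attempt and no reset: what is moved stays moved. The work goes in short steps, Python scripts to look and compute and a shell command to move; the robot and the scene stay as the last step left them, time stands still between calls to the robot, and variables do not carry over. Pictures are saved under pics/ and viewed, about 8 in all and at most 12, crops included, and the job is handed in when it is done.

```bash
ls; mkdir -p pics
python3 - <<'E'
from station import telemetry, imaging, bot
import cv2,numpy as np
s=telemetry.sense(); print(s)
a=[]
for n in("top","side"):
    c=imaging.camera(n); cv2.imwrite(f"pics/{n}0.png",c["color"]); print(n,c["fx"],c["fy"],c["cx"],c["cy"],np.round(c["T"],4).tolist())
E
```

```text
pics
{'t': 0.0, 'joints': array([-6.91310145e+01,  2.81638660e+01,  8.93512478e+01, -1.58891939e-03,
        6.25502661e+01, -6.05024454e+00]), 'joint_vel': array([ 0.03938658,  0.00412886,  0.01354576,  0.0808347 , -0.01433788,
       -0.10729063]), 'tau': array([ 4.03074046e-04, -6.12646294e+01, -2.58176529e+01,  6.92437193e-02,
        4.81948780e-02, -1.60191526e-04]), 'tcp_pos': array([ 0.28288207, -0.55702697,  0.21405806]), 'eef_rot': array([[-8.91639856e-01, -4.29489900e-04,  4.52745162e-01],
       [-4.52745356e-01,  1.05746899e-03, -8.91639235e-01],
       [-9.58139241e-05, -9.99999349e-01, -1.13733106e-03]]), 'wrist_force': array([ 0.30748332, -0.36265405, -0.32660238]), 'wrist_torque': array([-0.00781347, -0.01873635, -0.00864811]), 'width': 0.9976104992080137}
top 472.3300725969317 472.3300725969317 323.8844672707826 238.88216768027004 [[-0.0262, -0.998, 0.0571, 0.5469], [-0.9993, 0.0247, -0.0271, 0.0975], [0.0256, -0.0578, -0.998, 1.072], [0.0, 0.0, 0.0, 1.0]]
side 531.9142293609481 531.9142293609481 313.8984694084771 242.47765183905162 [[-0.9153, -0.2876, 0.2819, 0.2511], [-0.4026, 0.6686, -0.6252, 0.8991], [-0.0087, -0.6857, -0.7278, 1.0654], [0.0, 0.0, 0.0, 1.0]]
```

View pics/top0.png

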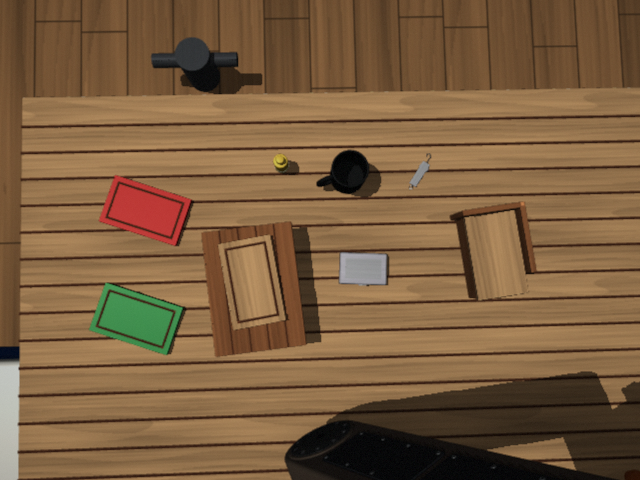

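View pics/side0.png

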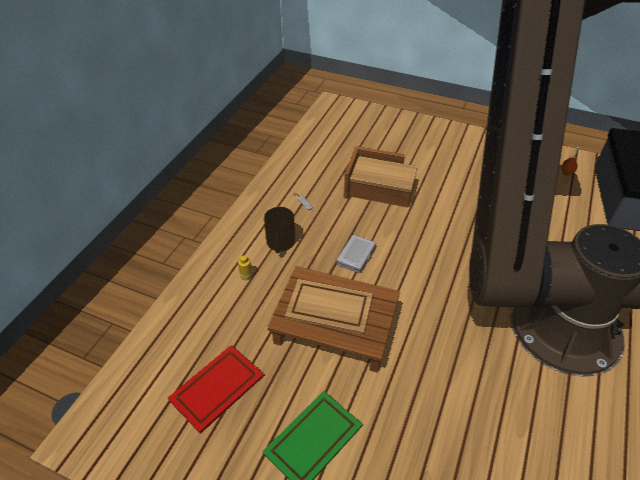

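The top view shows the bench with the loose board at about (252,282), the rack at (495,252), the mug at (349,172), the fly box at (363,268), the dispenser at (280,162) and the lure at (420,172). The red and green look-alikes are on the left. The side view agrees. Next I measure the positions.

```bash
cat > h.py <<'E'
import cv2,numpy as np
from station import telemetry, imaging
def ray(c,u,v,z):
    T=np.array(c["T"]);d=T[:3,:3]@np.array([(u-c["cx"])/c["fx"],(v-c["cy"])/c["fy"],1]);o=T[:3,3]
    return o+d*(z-o[2])/d[2]
def proj(c,p):
    T=np.array(c["T"]);q=T[:3,:3].T@(np.array(p)-T[:3,3]);return np.array([c["fx"]*q[0]/q[2]+c["cx"],c["fy"]*q[1]/q[2]+c["cy"]])
def st():
    s=telemetry.sense();print("t%.2f"%s["t"],"tcp",s["tcp_pos"].round(4),"y",s["eef_rot"][:,1].round(3),"z",s["eef_rot"][:,2].round(3),"F",s["wrist_force"].round(1),"w",round(s["width"]*95.1,1),"q",s["joints"].round(1));return s
E
python3 - <<'E'
from h import *
c=imaging.camera("top");im=c["color"]
for p in[(252,262),(230,330),(210,300),(498,260),(510,206),(531,250),(560,200),(150,400),(310,300)]: print(p,im[p[1],p[0]])
hsv=cv2.cvtColor(im,cv2.COLOR_BGR2HSV)
cv2.imwrite("pics/z1.png",cv2.resize(np.hstack([im[210:370,190:350],im[190:350,440:600]]),None,fx=2.5,fy=2.5,interpolation=cv2.INTER_CUBIC))
E
```

```text
(252, 262) [ 98 143 182]
(230, 330) [27 39 69]
(210, 300) [ 45  75 121]
(498, 260) [ 88 131 167]
(510, 206) [ 44  74 120]
(531, 250) [ 41  68 110]
(560, 200) [ 77 112 143]
(150, 400) [ 80 117 152]
(310, 300) [37 54 71]
```

View pics/z1.png

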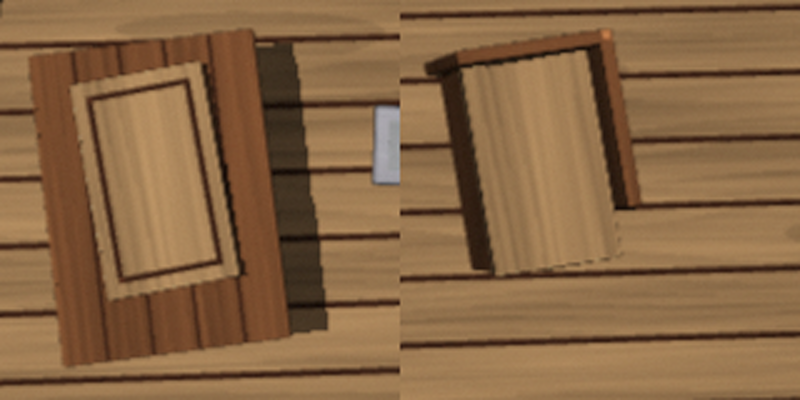

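The crop (2.5x) shows the bench corners, board corners and rack board corners clearly, so I cast rays through them.

```bash
cat >> h.py <<'E'
def rect(P):
    P=np.array(P);c=P.mean(0)  # order: TL,TR,BR,BL in image -> +x+y, +x-y, -x-y, -x+y
    ux=(P[0]+P[1]-P[2]-P[3])[:2]/2;uy=(P[0]+P[3]-P[1]-P[2])[:2]/2
    print(c.round(4),"len",np.linalg.norm(ux).round(4),np.linalg.norm(uy).round(4),"yaw x",np.degrees(np.arctan2(ux[1],ux[0])).round(2),"yaw y",np.degrees(np.arctan2(-uy[0],uy[1])).round(2))
E
python3 - <<'E'
from h import *
c=imaging.camera("top")
L=lambda p:(190+p[0]/2.5,210+p[1]/2.5);R=lambda p:(440+(p[0]-400)/2.5,190+p[1]/2.5)
for n,pts,z,f in[("bench",[(30,56),(252,30),(290,334),(64,366)],.08,L),("board",[(70,86),(204,62),(240,274),(112,300)],.092,L),("lower",[(463,68),(587,50),(620,256),(494,275)],.072,R)]:
    print(n);rect([ray(c,*f(p),z) for p in pts])
for n,u,v,z in[("mug",349,172,.092),("fly",363,268,.024),("disp",280,160,.07),("lure",420,172,.0),("fence+x end",606/2.5+280,34/2.5+190,.096)]: print(n,ray(c,u,v,z).round(3))
E
```

```text
bench
[0.5045 0.2196 0.08  ] len 0.2568 0.1874 yaw x 5.68 yaw y 5.8
board
[0.5177 0.2201 0.092 ] len 0.1781 0.1093 yaw x 9.35 yaw y 9.27
lower
[ 0.5612 -0.2975  0.072 ] len 0.1781 0.1094 yaw x 6.2 yaw y 6.84
mug [0.742 0.015 0.092]
fly [ 0.54  -0.016  0.024]
disp [0.776 0.16  0.07 ]
lure [ 0.757 -0.157  0.   ]
fence+x end [ 0.667 -0.348  0.096]
```

```bash
python3 -m crank '0 0 0.0417 0 0.0951;0 0 0.0417 0 0.0951;0 0 0.0417 0 0.0951;0 0 0.0417 0 0.0951;0 0 0.0417 0 0.0951;0 0 0.0417 0 0.0951;0 0 0.0417 0 0.0951;0 0 0.0417 0 0.0951'; python3 -c "
from h import *;st()"
```

```text
t: 0.87
tcp_pos: [0.4191, -0.8261, 0.2146]
eef_rot: [[-0.892, -0.0, 0.453], [-0.453, 0.001, -0.892], [-0.0, -1.0, -0.001]]
wrist_force: [0.2, -0.3, 0.3]
width: 1.001
t0.87 tcp [ 0.4191 -0.8261  0.2146] y [-0.     0.001 -1.   ] z [ 0.453 -0.892 -0.001] F [ 0.2 -0.3  0.3] w 95.2 q [-67.2  60.5  23.3   0.   96.2  -4.1]
```

The arm stays vertical even at its reach limit, so every move here has the tool pointing down. My plan has four stages:

1. Push the board out about 40 mm, using both open fingers to square it.
2. Tip it over the deck edge by pressing on the overhang just outside that edge.
3. Close the jaws across the tilted board so it comes upright in the grip.
4. Lay it down on the rack groove side down.

First I turn the tool to bench yaw.

```bash
cat >> h.py <<'E'
def fr(o,yaw):
    a=np.radians(yaw);return np.array(o),np.array([[np.cos(a),-np.sin(a),0],[np.sin(a),np.cos(a),0],[0,0,1]])
BENCH=fr((.5045,.2196,0),5.7);RACK=fr((.5612,-.2975,0),6.5)
def loc(F,p):return F[1].T@(np.array(p)-F[0])
def go(F,p):  # shift in tool axes (mm) to reach local point p(m)
    s=st();d=F[0]+F[1]@np.array(p)-s["tcp_pos"];print("local mm",(loc(F,s["tcp_pos"])*1e3).round(1),"yaw",np.degrees(np.arctan2(s["eef_rot"][1,2],s["eef_rot"][0,2])).round(2),"need tool mm",(s["eef_rot"].T@d*1e3).round(1))
E
python3 -m crank '0 0 -0.04 -7 0.0951;0 0 -0.04 -7 0.0951;0 0 -0.03 -7 0.0951;0 0 0 -7 0.0951;0 0 0 -7 0.0951;0 0 0 -7 0.0951;0 0 0 -7 0.0951;0 0 0 -7 0.0951' >/dev/null
python3 -m crank '0 0 0 -7 0.0951;0 0 0 -5.8 0.0951;0 0 0 0 0.0951' 
python3 -c "
from h import *;go(BENCH,(.013,.085,.2))"
```

```text
t: 1.78
tcp_pos: [0.3728, -0.7529, 0.216]
eef_rot: [[0.037, -0.0, 0.999], [-0.999, 0.001, 0.037], [-0.001, -1.0, -0.0]]
wrist_force: [0.1, -0.7, 0.0]
width: 0.998
t1.78 tcp [ 0.3728 -0.7529  0.216 ] y [-0.     0.001 -1.   ] z [ 0.999  0.037 -0.   ] F [ 0.1 -0.7  0. ] w 94.9 q [-68.2  48.1  50.   -0.   81.9 -70.3]
local mm [-227.7 -954.6  216. ] yaw 2.1 need tool mm [-1052.7    16.5   174.8]
```

```bash
R='-0.04 0 0.008 0 0.0951'
python3 -m crank '-0.04 0 0.008 -3.6 0.0951;-0.04 0 0.008 0 0.0951;-0.04 0 0.008 0 0.0951;-0.04 0 0.008 0 0.0951;-0.04 0 0.008 0 0.0951;-0.04 0 0.008 0 0.0951;-0.04 0 0.008 0 0.0951;-0.04 0 0.008 0 0.0951' >/dev/null
python3 -m crank '-0.04 0 0.008 0 0.0951;-0.04 0 0.008 0 0.0951;-0.04 0 0.008 0 0.0951;-0.04 0 0.008 0 0.0951;-0.04 0 0.008 0 0.0951;-0.04 0 0.008 0 0.0951;-0.04 0 0.008 0 0.0951;-0.04 0 0.008 0 0.0951' >/dev/null
python3 -m crank '-0.04 0 0.008 0 0.0951;-0.04 0 0.008 0 0.0951;-0.04 0 0.008 0 0.0951;-0.04 0 0.008 0 0.0951;-0.04 0 0.008 0 0.0951;-0.04 0 0.008 0 0.0951;-0.04 0 0.008 0 0.0951;0 0 0 0 0.0951' >/dev/null
python3 -c "
from h import *;go(BENCH,(.013,.085,.2))"
```

```text
t3.78 tcp [0.4715 0.1854 0.2164] y [ 0.001  0.001 -1.   ] z [0.995 0.095 0.001] F [-0.4  0.8 -0.6] w 94.9 q [1.400e+01 1.840e+01 1.056e+02 1.000e-01 5.600e+01 8.500e+00]
local mm [-36.2 -30.7 216.4] yaw 5.47 need tool mm [-115.9   16.6   48.7]
```

```bash
python3 -m crank '-0.029 0.004 0.012 -0.2 0.0951;-0.029 0.004 0.012 0 0.0951;-0.029 0.004 0.012 0 0.0951;-0.029 0.004 0.012 0 0.0951;0 0.036 0 0 0.0951;0 0.036 0 0 0.0951;0 0.02 0 0 0.0951;0 0 0 0 0.0951' >/dev/null
python3 - <<'E'
from h import *
go(BENCH,(.013,.085,.085))
c=imaging.camera("side");cv2.imwrite("pics/s1.png",cv2.resize(c["color"][200:400,200:466],None,fx=3,fy=3))
E
```

```text
t4.45 tcp [0.506  0.2991 0.1043] y [-0.006 -0.003 -1.   ] z [ 0.995  0.095 -0.007] F [-0.3 -0.2  0.1] w 95.3 q [ 24.2  32.8 100.7  -0.   46.9  18.7]
local mm [  9.4  79.  104.3] yaw 5.46 need tool mm [-6.1 19.2  3.7]
```

View pics/s1.png

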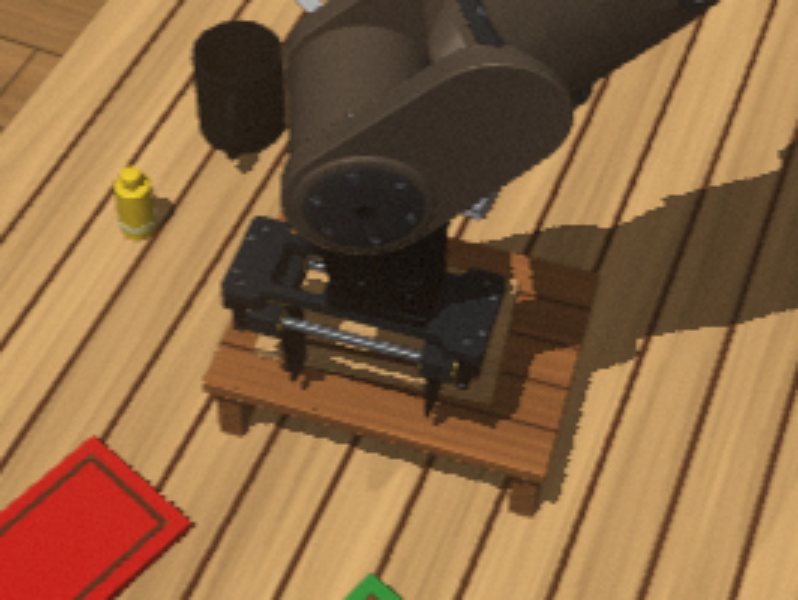

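The gripper is above the strip of deck behind the board, with both fingers clear of the board's +y side. Next I lower it, push −y and check.

```bash
python3 -m crank '-0.006 0.01 0.002 0 0.0951;0 0.009 0.002 -0.2 0.0951;0 0 0 0 0.0951' 
python3 -m crank '0.01 0 0 0 0.0951;0.01 0 0 0 0.0951;0.01 0 0 0 0.0951;0.01 0 0 0 0.0951;0.01 0 0 0 0.0951;0.01 0 0 0 0.0951;0.01 0 0 0 0.0951;0.01 0 0 0 0.0951' >/dev/null
python3 -m crank '0.005 0 0 0 0.0951;0.005 0 0 0 0.0951;0.003 0 0 0 0.0951;0.002 0 0 0 0.0951;0 0 0 0 0.0951' >/dev/null
python3 -c "
from h import *;go(BENCH,(.013,-.015,.085))"
```

```text
t: 4.75
tcp_pos: [0.5116, 0.3066, 0.0889]
eef_rot: [[0.102, 0.0, 0.995], [-0.995, -0.0, 0.102], [0.0, -1.0, 0.0]]
wrist_force: [0.1, -1.0, -0.2]
width: 1.001
t5.83 tcp [0.5209 0.2116 0.0893] y [-0. -0. -1.] z [ 0.995  0.102 -0.   ] F [0.4 0.3 0.3] w 95.0 q [ 15.4  32.2 105.3  -0.   42.5   9.6]
local mm [15.5 -9.6 89.3] yaw 5.84 need tool mm [ 5.4  4.3 -2.5]
```

Now I retreat up and look from the top at the overhang, turning the jaws toward y on the way.

```bash
python3 -m crank '-0.012 0 0 0 0.0951;0 -0.03 0 0 0.0951;0 -0.03 0 7 0.0951;-0.04 -0.01 0 7 0.0951;0 0 0.04 7 0.0951;0 0 0 7 0.0951;0 0 0 7 0.0951;0 0 0 7 0.0951' >/dev/null
python3 -m crank '0 0 0 7 0.0951;0 0 0 7 0.0951;0 0 0 7 0.0951;0 0 0 7 0.0951;0 0 0 7 0.0951;0 0 0 7 0.0951;0 0 0 7 0.0951;0 0 0 0 0.0951' >/dev/null
python3 - <<'E'
from h import *
go(BENCH,(.013,-.057,.14))
c=imaging.camera("top");im=c["color"]
cv2.imwrite("pics/t2.png",cv2.resize(im[210:370,190:350],None,fx=3.5,fy=3.5,interpolation=cv2.INTER_CUBIC))
E
```

```text
t7.17 tcp [0.5598 0.2581 0.1588] y [-0.001 -0.001 -1.   ] z [ 0.083 -0.997  0.001] F [-0.3  0.4 -0.3] w 94.9 q [ 18.6  30.8  94.1  -0.   55.2 103.9]
local mm [ 58.8  32.8 158.8] yaw -85.26 need tool mm [44.3 18.8 90.5]
```

View pics/t2.png

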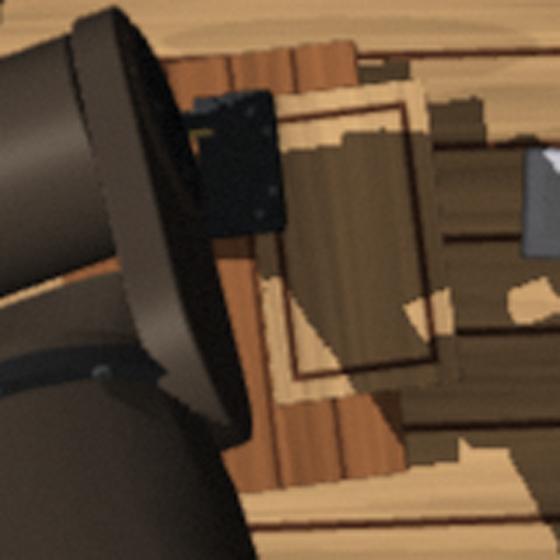

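Run:
```python
from h import *
c=imaging.camera("top")
f=lambda p,z:(loc(BENCH,ray(c,190+p[0]/3.5,210+p[1]/3.5,z))*1e3).round(1)
for p in[(424,80),(457,378),(275,405)]:print("board",f(p,.092))
for p in[(355,41),(408,468)]:print("bench",f(p,.08))
```

```text
board [  99. -133.   92.]
board [ -77.8 -130.5   92. ]
board [-79.7 -22.8  92. ]
bench [128.3 -94.8  80. ]
bench [-127.9  -95.1   80. ]
```

The overhang is about 37 mm and square within 1°. Next I go above the press point, with the front finger about 6 mm outside the deck edge and the opening at 84 mm.

```bash
python3 -m crank '0.012 0 0.024 -1 0.084;0.012 0 0.024 0 0.084;0.012 0 0.024 0 0.084;0.011 0 0.022 0 0.084;0 0.015 0 0 0.084;0 0.015 0 0 0.084;0 0.015 0 0 0.084;0 0.01 0 0 0.084' 20 >/dev/null
python3 -m crank '0 0 0 0 0.084'>/dev/null
python3 -c "
from h import *;go(BENCH,(.010,-.059,.094))"
```

```text
t8.02 tcp [0.522  0.1591 0.1023] y [-0.003 -0.001 -1.   ] z [ 0.108 -0.994  0.   ] F [-0.  -0.2 -0.7] w 84.1 q [ 10.   30.1 107.   -0.   43.1  93.8]
local mm [ 11.4 -62.  102.3] yaw -83.82 need tool mm [ 1.3  8.3 -3. ]
```

```bash
python3 -m crank '0.001 0.004 -0.003 -0.4 0.084;0 0.004 0 0 0.084;0 0 0 0 0.084'
python3 -m crank '0 0.002 0 0 0.084;0 0.002 0 0 0.084;0 0.001 0 0 0.084;0 0.001 0 0 0.084;0 0 0 0 0.084'
python3 - <<'E'
from h import *
go(BENCH,(.010,-.059,.088))
c=imaging.camera("side");cv2.imwrite("pics/s2.png",cv2.resize(c["color"][230:370,230:416],None,fx=4,fy=4))
E
```

```text
t: 8.27
tcp_pos: [0.5214, 0.1622, 0.096]
eef_rot: [[-0.994, -0.0, 0.113], [-0.113, -0.0, -0.994], [0.0, -1.0, 0.0]]
wrist_force: [-0.3, -0.1, 1.1]
width: 0.882
t: 8.68
tcp_pos: [0.5219, 0.1609, 0.091]
eef_rot: [[-0.994, 0.001, 0.112], [-0.112, -0.001, -0.994], [-0.001, -1.0, 0.002]]
wrist_force: [-1.9, -7.9, 11.8]
width: 0.88
t8.68 tcp [0.5219 0.1609 0.091 ] y [ 0.001 -0.001 -1.   ] z [ 0.112 -0.994  0.002] F [-1.9 -7.9 11.8] w 83.7 q [ 1.030e+01  3.100e+01  1.076e+02 -1.000e-01  4.140e+01  9.390e+01]
local mm [ 11.5 -60.1  91. ] yaw -83.55 need tool mm [ 1.5  3.  -1.1]
```

View pics/s2.png

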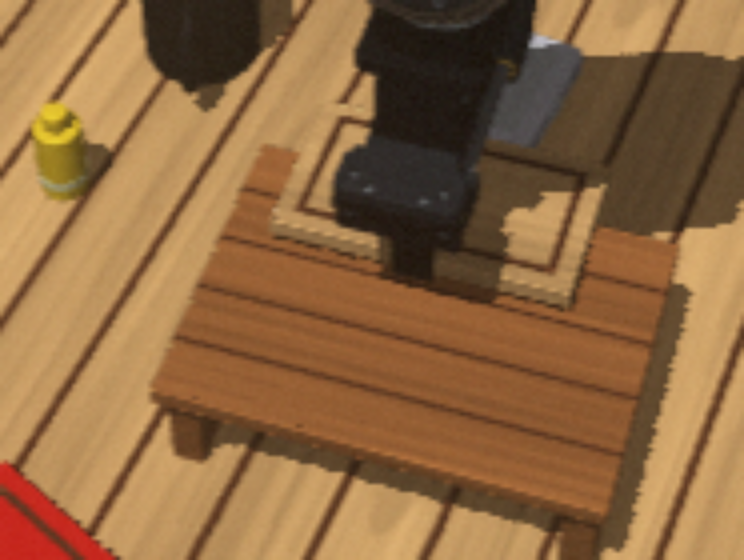

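The side view still shows the board flat. The front finger presses with about 12 N and the back finger stands just behind the +y edge. I press a little further out and deeper.

```bash
python3 -m crank '0 -0.004 0.002 0 0.084;0 0 0.002 0 0.084;0 0.003 0 0 0.084;0 0.002 0 0 0.084;0 0.001 0 0 0.084;0 0 0 0 0.084'
python3 -c "
from h import *;go(BENCH,(.010,-.059,.088))"
python3 -m crank '0 0.002 0 0 0.084;0 0.001 0 0 0.084;0 0 0 0 0.084'
python3 -c "
from h import *;go(BENCH,(.010,-.059,.088))"
```

```text
t: 9.23
tcp_pos: [0.5225, 0.1566, 0.0883]
eef_rot: [[-0.994, 0.001, 0.113], [-0.113, -0.002, -0.994], [-0.001, -1.0, 0.002]]
wrist_force: [0.0, -12.4, 9.1]
width: 0.887
t9.23 tcp [0.5225 0.1566 0.0883] y [ 0.001 -0.002 -1.   ] z [ 0.113 -0.994  0.002] F [  0.  -12.4   9.1] w 84.3 q [  9.8  31.2 107.8  -0.2  41.   93.5]
local mm [ 11.7 -64.5  88.3] yaw -83.53 need tool mm [ 1.6  0.3 -5.5]
t: 9.48
tcp_pos: [0.5226, 0.1558, 0.0853]
eef_rot: [[-0.994, 0.001, 0.113], [-0.113, -0.003, -0.994], [-0.001, -1.0, 0.003]]
wrist_force: [1.5, -18.6, 8.6]
width: 0.887
t9.48 tcp [0.5226 0.1558 0.0853] y [ 0.001 -0.003 -1.   ] z [ 0.113 -0.994  0.003] F [  1.5 -18.6   8.6] w 84.3 q [  9.8  31.5 107.9  -0.3  40.6  93.5]
local mm [ 11.7 -65.2  85.3] yaw -83.52 need tool mm [ 1.6 -2.7 -6.3]
```

Run:
```python
from h import *
a=imaging.camera("side")["color"][230:370,230:400];b=imaging.camera("top")["color"][210:350,210:380]
cv2.imwrite("pics/s3.png",cv2.resize(np.vstack([a,b]),None,fx=3,fy=3)[:,:].copy() if 0 else np.hstack([cv2.resize(a,(400,330)),cv2.resize(b,(400,330))]))
```

```text
(no output)
```

View pics/s3.png

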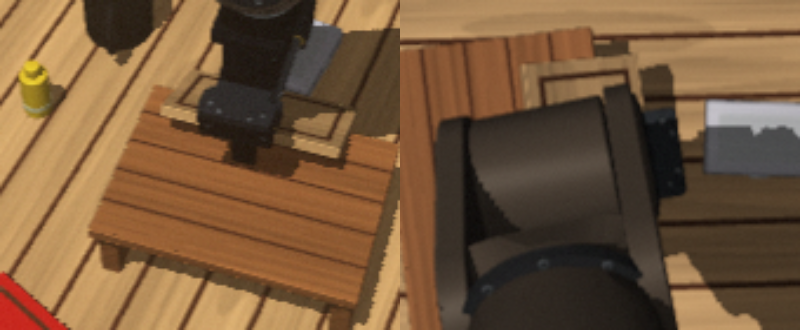

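The board is tilting: in the side view its +y edge has lifted, with a corner near px (376,297). I estimate the tilt from that corner.

Run:
```python
from h import *
c=imaging.camera("side");T=np.array(c["T"])
def onx(u,v,x):
    a=loc(BENCH,T[:3,3]);b=loc(BENCH,ray(c,u,v,0.));t=(x-a[0])/(b[0]-a[0]);return ((a+t*(b-a))*1e3).round(1)
for u,v,x in[(376.6,296.6,-.08),(380,285,-.08),(299.3,280,.1),(299,275,.1)]:print(onx(u,v,x))
for th in(20,30,40,50,60):
    q=np.radians(th);P=lambda s,n:(-.095+s*np.cos(q)-n*np.sin(q),.08+s*np.sin(q)+n*np.cos(q))
    print(th,[proj(c,BENCH[0]+BENCH[1]@np.array([x,*P(.073,n)])).round(0) for x in(-.08,.1) for n in(0,.012)])
cv2.imwrite("pics/s4.png",cv2.resize(c["color"][230:320,270:410],None,fx=5.5,fy=5.5))
```

```text
[-80.  -66.8  69.5]
[ -80.  -100.5   72.9]
[100.  -35.5 100.6]
[100.  -35.  119.4]
20 [array([374., 301.]), array([374., 296.]), array([298., 282.]), array([298., 277.])]
30 [array([375., 296.]), array([376., 291.]), array([299., 277.]), array([299., 272.])]
40 [array([376., 290.]), array([377., 285.]), array([299., 272.]), array([300., 267.])]
50 [array([377., 285.]), array([378., 280.]), array([301., 266.]), array([302., 261.])]
60 [array([378., 279.]), array([380., 274.]), array([302., 261.]), array([303., 256.])]
```

View pics/s4.png

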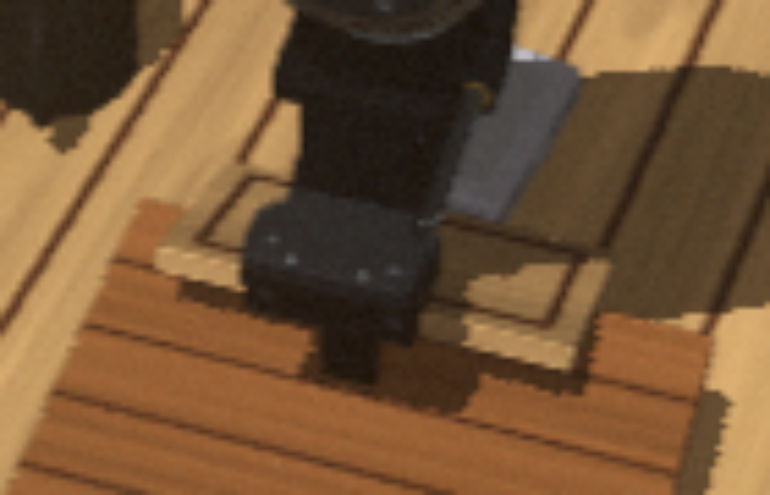

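The tilt is about 27° and the tip sticks well (friction is about 0.7). The contact is about 10 mm outside the edge, which would bottom out too early. I ease the board back flat and re-press about 5 mm closer to the edge, this time following the arc.

```bash
python3 -m crank '0 -0.003 -0.001 0 0.084;0 -0.003 -0.002 0 0.084;0 -0.003 -0.002 0 0.084;0 -0.005 -0.002 0 0.084;0.001 0 -0.002 -0.8 0.084;0 0 0 0 0.084' >/dev/null
python3 -c "
from h import *;go(BENCH,(.010,-.056,.094))"
```

```text
t10.13 tcp [0.5197 0.1672 0.099 ] y [-0.  0. -1.] z [ 0.127 -0.992 -0.   ] F [0.1 0.2 0.3] w 84.1 q [ 10.9  30.3 107.2   0.   42.5  93.6]
local mm [  9.9 -53.6  99. ] yaw -82.69 need tool mm [-0.   5.   2.4]
```

```bash
python3 -m crank '0 0.004 0.001 1.6 0.084;0 0.003 0.0015 0 0.084;0 0.0015 0.001 0 0.084;0 0.0015 0.0015 0 0.084;0 0.001 0.001 0 0.084;0 0.001 0.001 0 0.084;0 0 0 0 0.084'
python3 -c "
from h import *;go(BENCH,(.010,-.061,.087))"
python3 -m crank '0 0.0015 0.001 0 0.084;0 0.0015 0.001 0 0.084;0 0 0 0 0.084'
python3 - <<'E'
from h import *
go(BENCH,(.010,-.061,.087))
c=imaging.camera("side")
cv2.imwrite("pics/s5.png",cv2.resize(c["color"][230:320,270:410],None,fx=5.5,fy=5.5))
E
```

```text
t: 10.72
tcp_pos: [0.5206, 0.1591, 0.0869]
eef_rot: [[-0.995, -0.0, 0.099], [-0.099, -0.001, -0.995], [0.001, -1.0, 0.001]]
wrist_force: [-1.7, -5.4, 4.9]
width: 0.885
t10.72 tcp [0.5206 0.1591 0.0869] y [-0.    -0.001 -1.   ] z [ 0.099 -0.995  0.001] F [-1.7 -5.4  4.9] w 84.2 q [ 1.010e+01  3.130e+01  1.079e+02 -1.000e-01  4.080e+01  9.440e+01]
local mm [ 10.  -61.8  86.9] yaw -84.33 need tool mm [-0.  -0.1 -0.8]
t: 10.97
tcp_pos: [0.5208, 0.1575, 0.0837]
eef_rot: [[-0.995, -0.0, 0.098], [-0.098, -0.0, -0.995], [0.001, -1.0, 0.0]]
wrist_force: [-0.3, -3.9, 2.7]
width: 0.884
t10.97 tcp [0.5208 0.1575 0.0837] y [-0. -0. -1.] z [ 0.098 -0.995  0.   ] F [-0.3 -3.9  2.7] w 84.0 q [  9.9  31.6 108.1  -0.   40.4  94.3]
local mm [ 10.  -63.4  83.7] yaw -84.36 need tool mm [ 0.  -3.3 -2.4]
```

View pics/s5.png

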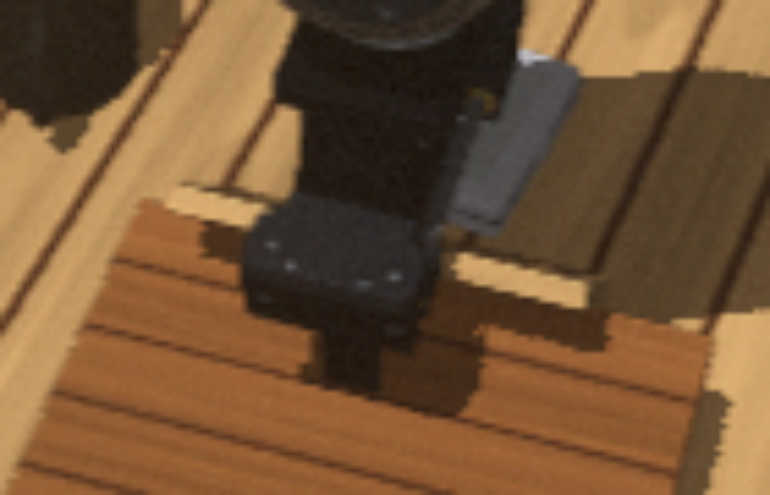

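The tilt is now about 48°, held steadily with low forces (bottom corners near px (377,286) and (300,268)). Now I close the back finger on the raised edge and keep the front finger where it is.

```bash
python3 -m crank '0 0 0.0025 0 0.079;0 0 0.0025 0 0.074;0 0 0.0025 0 0.069;0 0 0.0025 0 0.064;0 0 0.0025 0 0.059;0 0 0.002 0 0.055;0 0 0 0 0.055' 10
python3 -c "
from h import *;go(BENCH,(.010,-.085,.084))"
```

```text
t: 11.6
tcp_pos: [0.5223, 0.143, 0.0841]
eef_rot: [[-0.995, -0.0, 0.098], [-0.098, -0.0, -0.995], [0.0, -1.0, 0.0]]
wrist_force: [-0.6, 0.1, 0.5]
width: 0.584
t11.60 tcp [0.5223 0.143  0.0841] y [-0. -0. -1.] z [ 0.098 -0.995  0.   ] F [-0.6  0.1  0.5] w 55.6 q [  8.3  31.4 108.5  -0.   40.2  92.7]
local mm [ 10.1 -78.   84.1] yaw -84.4 need tool mm [0.1 0.1 7. ]
```

```bash
python3 -m crank '0 0 0.0025 0 0.05;0 0 0.0025 0 0.045;0 0 0.0025 0 0.04;0 0 0.0025 0 0.035;0 0 0 0 0.035'
python3 - <<'E'
from h import *
go(BENCH,(.010,-.085,.084))
c=imaging.camera("side")
cv2.imwrite("pics/s6.png",cv2.resize(c["color"][230:320,270:410],None,fx=5.5,fy=5.5))
E
```

```text
t: 12.02
tcp_pos: [0.5233, 0.133, 0.0841]
eef_rot: [[-0.995, -0.0, 0.098], [-0.098, -0.0, -0.995], [0.0, -1.0, 0.0]]
wrist_force: [0.5, -0.7, 0.4]
width: 0.385
t12.02 tcp [0.5233 0.133  0.0841] y [-0. -0. -1.] z [ 0.098 -0.995  0.   ] F [ 0.5 -0.7  0.4] w 36.6 q [  7.2  31.3 108.7  -0.   40.1  91.7]
local mm [ 10.1 -88.1  84.1] yaw -84.4 need tool mm [ 0.1  0.1 -3.1]
```

View pics/s6.png

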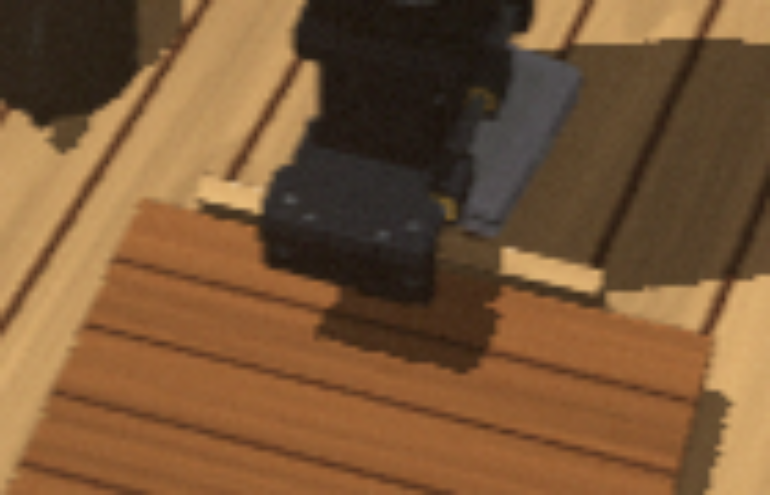

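Run:
```python
from h import *
c=imaging.camera("side");T=np.array(c["T"])
# fit theta,s (dist of +y edge above pivot), x offset  from 4 corner pixels
from scipy.optimize import least_squares
px=lambda p:np.array([270+p[0]/5.5,230+p[1]/5.5])
def m(v):
    q,s,x=v;P=lambda n:(-.095+s*np.cos(q)-n*np.sin(q),.08+s*np.sin(q)+n*np.cos(q))
    return np.array([proj(c,BENCH[0]+BENCH[1]@np.array([x+d,*P(n)])) for d in(-.09,.09) for n in(0,.012)])
for obs in([(590,308),(588,280),(165,212),(175,183)],[(603,293),(605,267),(197,208),(203,178)]):
    o=np.array([px(p) for p in obs])
    r=least_squares(lambda v:(m(v)-o).ravel(),[.9,.07,.01],x_scale=[.1,.01,.01]);print(np.degrees(r.x[0]),r.x[1:]*1e3,r.cost)
```

```text
46.5064518119941 [67.66865502 10.79451848] 1.1422315515424426
53.82629670392271 [16.44824314 10.51481794] 2.0153225122947473
```

The fit says the board slid down about 50 mm: it now leans on the deck edge at about 54–58°, its top edge about 14 mm above the deck and its lower edge at or near table level. It has not fallen flat. Closing from here should bring it upright, so I close with the front finger kept in place.

```bash
python3 -m crank '0 0 0.002 0 0.031;0 0 0.002 0 0.027;0 0 0.002 0 0.023;0 0 0.002 0 0.019;0 0 0.002 0 0.015;0 0 0.0015 0 0.01;0 0 0 0 0.008;0 0 0 0 0.006' 20
python3 - <<'E'
from h import *
go(BENCH,(.010,-.101,.084))
a=imaging.camera("side")["color"][230:330,270:410];b=imaging.camera("top")["color"][210:350,210:380]
cv2.imwrite("pics/s7.png",np.hstack([cv2.resize(a,(480,343)),cv2.resize(b,(316,343))[:,:]]))
E
```

```text
t: 12.78
tcp_pos: [0.5246, 0.1222, 0.085]
eef_rot: [[-0.995, 0.001, 0.098], [-0.098, 0.0, -0.995], [-0.001, -1.0, -0.0]]
wrist_force: [-3.1, 2.8, 11.2]
width: 0.196
t12.78 tcp [0.5246 0.1222 0.085 ] y [ 0.001  0.    -1.   ] z [ 0.098 -0.995 -0.   ] F [-3.1  2.8 11.2] w 18.7 q [  6.1  31.1 108.9   0.   40.   90.4]
local mm [ 10.3 -99.   85. ] yaw -84.39 need tool mm [0.3 1.  2. ]
```

View pics/s7.png

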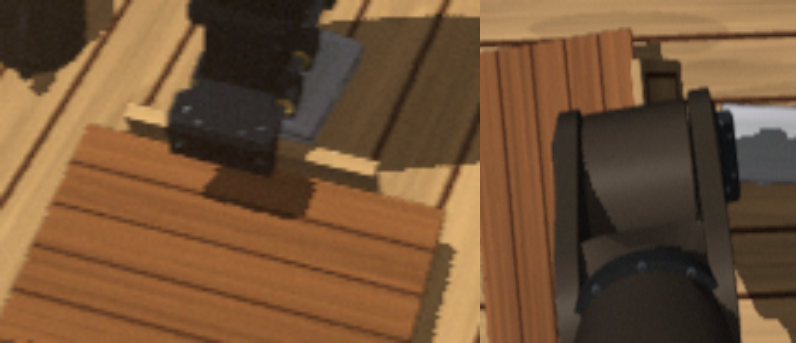

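The jaws hold the board at 18.7 mm, not yet flush (12 mm), with the tool being pushed up. I raise it slowly while squeezing harder so the board hangs and aligns.

```bash
python3 -m crank '0 -0.001 0.001 0 0.004;0 -0.002 0.001 0 0.004;0 -0.002 0.001 0 0.004;0 -0.002 0 0 0.004;0 0 0 0 0.004' 35
python3 -m crank '0 -0.003 0.001 0 0.004;0 -0.003 0.001 0 0.004;0 -0.004 0.001 0 0.004;0 0 0 0 0.004' 50
python3 -c "
from h import *;go(BENCH,(.010,-.101,.084))"
```

```text
t: 13.3
tcp_pos: [0.5249, 0.1188, 0.0916]
eef_rot: [[-0.995, 0.001, 0.098], [-0.098, -0.0, -0.995], [-0.001, -1.0, 0.0]]
wrist_force: [-1.8, -1.1, 6.4]
width: 0.152
t: 13.63
tcp_pos: [0.5251, 0.116, 0.1017]
eef_rot: [[-0.995, 0.001, 0.098], [-0.098, 0.0, -0.995], [-0.001, -1.0, -0.0]]
wrist_force: [0.4, -0.4, -2.9]
width: 0.124
t13.63 tcp [0.5251 0.116  0.1017] y [ 0.001  0.    -1.   ] z [ 0.098 -0.995 -0.   ] F [ 0.4 -0.4 -2.9] w 11.7 q [  5.4  29.6 108.3   0.   42.1  89.8]
local mm [  10.3 -105.1  101.7] yaw -84.39 need tool mm [ 0.3 17.7 -4.1]
```

The opening is 11.7 mm and the weight shows on the wrist: the board hangs flush and vertical, groove side toward −y. I lift it and carry it to the rack.

```bash
sed -i 's/RACK=fr((.5612,-.2975,0),6.5)/RACK=fr((.5612,-.2955,0),6.5)/' h.py
python3 -m crank '0 -0.01 0.002 0 0.004;0 -0.02 0.002 0 0.004;0 -0.03 0 0 0.004;0 -0.03 0 0 0.004;0 -0.03 0 0 0.004;0 -0.02 0 0 0.004;0 -0.01 0.01 0 0.004;0 0 0.02 -0.9 0.004' 55 >/dev/null
python3 -m crank '0 0 0.03 0 0.004;0 0 0.035 0 0.004;0 0 0.035 0 0.004;0 0 0.035 0 0.004;0 0 0.035 0 0.004;0 0 0.035 0 0.004;0 0 0.03 0 0.004;0 0 0.02 0 0.004' >/dev/null
python3 -m crank '0 0 0.02 0 0.004;0 0 0.01 0 0.004;0 0 0 0 0.004;0 0 0 0 0.004' >/dev/null
python3 -c "
from h import *;go(RACK,(-.004,.055,.19))"
```

```text
t15.30 tcp [ 0.5602 -0.2009  0.2507] y [-0.001  0.001 -1.   ] z [ 0.113 -0.994 -0.001] F [-0.1 -0.  -2. ] w 11.7 q [-26.1  23.8  91.    0.   65.3  57.4]
local mm [  9.7  94.1 250.7] yaw -83.53 need tool mm [13.7 60.6 39.1]
```

```bash
python3 -m crank '0.007 0 0.02 0 0.004;0.007 0 0.019 0 0.004;0 0.02 0 0 0.004;0 0.02 0 0 0.004;0 0.015 0 0 0.004;0 0.005 0 0 0.004;0 0 0 0 0.004' >/dev/null
python3 -c "
from h import *;go(RACK,(-.004,.055,.165))"
python3 -m crank '0 0.005 0 0 0.004;0 0.005 0 0 0.004;0 0.005 0 0 0.004;0 0 0 0 0.004' 
python3 -m crank '0 0.004 0 0 0.004;0 0.004 0 0 0.004;0 0 0 0 0.004' |grep -E "tcp_pos|wrist"
```

```text
t15.88 tcp [ 0.5508 -0.24    0.1902] y [-0.002  0.001 -1.   ] z [ 0.115 -0.993 -0.001] F [-0.1  0.2 -1.4] w 11.9 q [-29.8  27.6  94.4   0.   58.1  53.6]
local mm [ -4.   56.3 190.2] yaw -83.41 need tool mm [-0.1 25.2  1.3]
t: 16.22
tcp_pos: [0.551, -0.2411, 0.1755]
eef_rot: [[-0.994, -0.001, 0.114], [-0.114, 0.0, -0.994], [0.001, -1.0, -0.0]]
wrist_force: [0.1, 0.4, -2.1]
width: 0.121
tcp_pos: [0.5509, -0.2412, 0.1674]
wrist_force: [-0.1, -0.6, -2.1]
```

```bash
python3 -m crank '0 0.003 0 0 0.004;0 0.003 0 0 0.004;0 0 0 0 0.004' |grep -E "tcp_pos|wrist"
python3 -m crank '0 0.003 0 0 0.004;0 0.002 0 0 0.004;0 0 0 0 0.004' |grep -E "tcp_pos|wrist"
python3 - <<'E'
from h import *
# silhouette check of the hanging board in the side view: predicted corner pixels for engagement e
c=imaging.camera("side");s=telemetry.sense();R=s["eef_rot"];p=s["tcp_pos"]
for e in(.015,.025,.035):
    print(e,[proj(c,p+R@np.array([x,-e+h,-.006])).round(0) for x in(-.09,.09) for h in(0,.11)])
cv2.imwrite("pics/s8.png",cv2.resize(c["color"][100:230,300:460],None,fx=4.5,fy=4.5))
E
```

```text
tcp_pos: [0.5516, -0.2427, 0.1667]
wrist_force: [-13.6, -0.2, 37.4]
tcp_pos: [0.553, -0.2434, 0.1658]
wrist_force: [-18.3, 3.1, 68.9]
0.015 [array([352., 148.]), array([350., 179.]), array([417., 160.]), array([412., 191.])]
0.025 [array([352., 145.]), array([350., 176.]), array([418., 157.]), array([412., 188.])]
0.035 [array([352., 142.]), array([350., 173.]), array([418., 154.]), array([413., 185.])]
```

Contact came at tip z ≈ 0.167, so the pads hold about 15 mm of the board. I relieve the force at once.

```bash
python3 -m crank '0 -0.003 0 0 0.004;0 -0.001 0 0 0.004;0 0 0 0 0.004' |grep -E "tcp_pos|wrist"
python3 -c "
from h import *;go(RACK,(-.004,.055,.165))"
```

```text
tcp_pos: [0.5528, -0.2428, 0.1659]
wrist_force: [-7.0, -0.5, 33.5]
t17.27 tcp [ 0.5528 -0.2428  0.1659] y [ 0.007 -0.005 -1.   ] z [ 0.114 -0.993  0.006] F [-7.  -0.5 33.5] w 11.6 q [-30.   29.2  95.9  -0.1  54.5  53.5]
local mm [ -2.4  53.3 165.9] yaw -83.47 need tool mm [ 1.6  0.9 -1.7]
```

View pics/s8.png

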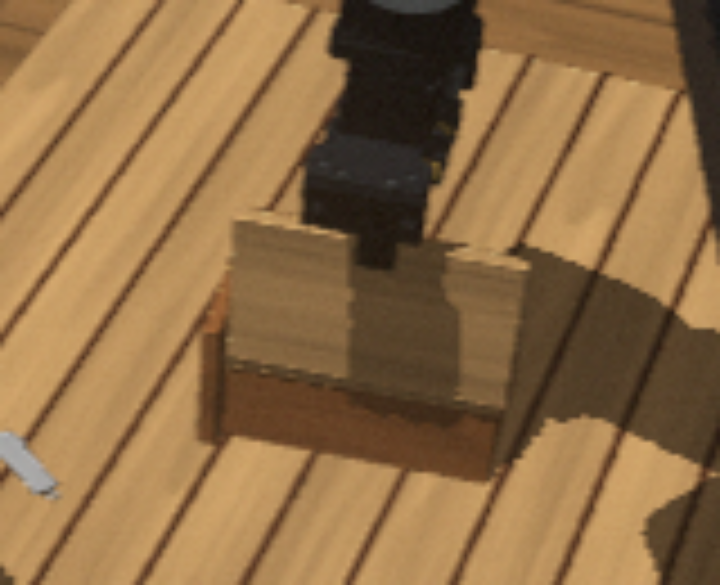

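The picture shows the board standing upright on the lower board at the rack's +y side, plain face outward, just clear of the x fence. Now I relieve the load, open slightly and lean the board toward −y onto the front finger.

```bash
python3 -m crank '0 -0.001 0 0 0.004;0 -0.001 0 0 0.004;0 0 0 0 0.004' |grep -E "tcp_pos|wrist"
python3 -m crank '0 -0.001 0 0 0.004;0 0 0 0 0.004' |grep -E "tcp_pos|wrist"
```

```text
tcp_pos: [0.5527, -0.2426, 0.1659]
wrist_force: [-1.3, -1.5, 16.5]
tcp_pos: [0.5524, -0.2422, 0.166]
wrist_force: [-0.3, -1.7, 10.8]
```

```bash
python3 -m crank '0 -0.001 0 0 0.004;0 0 0.001 0 0.014;0 0 0.002 0 0.018;0 0 0.002 0 0.022;0 0 0.001 0 0.024;0 0 0.002 0 0.024;0 0 0.003 0 0.024;0 0 0 0 0.024' 20
python3 -m crank '0 0.002 0.004 0 0.024;0 0.002 0.004 0 0.024;0 0.002 0.004 0 0.024;0 0 0 0 0.024'
python3 -c "
from h import *;go(RACK,(-.066,.055,.14))"
```

```text
t: 18.35
tcp_pos: [0.5525, -0.2528, 0.165]
eef_rot: [[-0.994, -0.0, 0.113], [-0.113, -0.0, -0.994], [0.0, -1.0, 0.0]]
wrist_force: [-0.4, 0.3, 0.7]
width: 0.253
t: 18.68
tcp_pos: [0.5537, -0.265, 0.1586]
eef_rot: [[-0.994, -0.0, 0.113], [-0.113, 0.0, -0.994], [0.0, -1.0, -0.0]]
wrist_force: [0.5, -0.8, -0.0]
width: 0.254
t18.68 tcp [ 0.5537 -0.265   0.1586] y [-0.  0. -1.] z [ 0.113 -0.994 -0.   ] F [ 0.5 -0.8 -0. ] w 24.1 q [-31.7  30.6  94.5  -0.   55.   51.8]
local mm [ -4.   31.1 158.6] yaw -83.51 need tool mm [ 62.   18.6 -23.8]
```

```bash
python3 -m crank '0 0.006 0 0 0.024;0 0.007 0 0 0.024;0 0.007 0 0 0.024;0.008 0 0 0 0.024;0.008 0 0 0 0.024;0.008 0 0 0 0.024;0.008 0 0 0 0.024;0.008 0 0 0 0.024' 
python3 -m crank '0.008 0 0 0 0.024;0.008 0 0 0 0.024;0.006 0 0 0 0.024;0 0 0 0 0.024'
python3 - <<'E'
from h import *
go(RACK,(-.066,.055,.14))
# numeric look: board end corners from light mask in top view
c=imaging.camera("top");cv2.imwrite("pics/t9.png",c["color"])
hsv=cv2.cvtColor(c["color"],cv2.COLOR_BGR2HSV)
for x in(.0,.04,.08):
  for f in("top","side"):
    c=imaging.camera(f)
    row=[]
    for y in range(70,-80,-6):
        u,v=proj(c,RACK[0]+RACK[1]@np.array([x,y/1e3,.072])).astype(int);row.append(int(c["color"][v,u].sum()/3))
    print(x,f,row)
E
```

```text
t: 19.35
tcp_pos: [0.5131, -0.2689, 0.1395]
eef_rot: [[-0.994, 0.0, 0.113], [-0.113, -0.0, -0.994], [-0.0, -1.0, 0.0]]
wrist_force: [-0.5, 0.6, 0.3]
width: 0.253
t: 19.68
tcp_pos: [0.4911, -0.2714, 0.1393]
eef_rot: [[-0.994, -0.0, 0.113], [-0.113, 0.0, -0.994], [0.0, -1.0, -0.0]]
wrist_force: [0.5, -0.4, 0.3]
width: 0.255
t19.68 tcp [ 0.4911 -0.2714  0.1393] y [-0.  0. -1.] z [ 0.113 -0.994 -0.   ] F [ 0.5 -0.4  0.3] w 24.3 q [-35.7  28.1 103.1  -0.   48.8  47.9]
local mm [-66.9  31.9 139.3] yaw -83.52 need tool mm [ -0.9  -0.7 -23.1]
0.0 top [36, 37, 34, 85, 78, 86, 85, 89, 91, 93, 84, 82, 74, 74, 86, 108, 125, 139, 135, 122, 127, 86, 32, 34, 84]
0.0 side [60, 63, 60, 126, 121, 118, 117, 111, 119, 124, 127, 124, 121, 126, 132, 131, 133, 129, 131, 129, 125, 119, 125, 127, 114]
0.04 top [37, 36, 37, 87, 82, 86, 86, 87, 92, 92, 83, 82, 72, 73, 75, 113, 129, 138, 134, 122, 130, 89, 29, 35, 85]
0.04 side [58, 62, 88, 124, 127, 121, 126, 115, 121, 125, 126, 124, 122, 129, 134, 132, 134, 128, 132, 133, 123, 121, 124, 123, 118]
0.08 top [37, 37, 45, 86, 85, 85, 86, 85, 88, 91, 82, 81, 73, 76, 89, 116, 129, 138, 133, 126, 135, 79, 32, 37, 87]
0.08 side [77, 66, 63, 126, 126, 123, 125, 118, 121, 127, 128, 126, 125, 123, 128, 133, 130, 131, 131, 129, 122, 119, 117, 120, 118]
```

```bash
python3 -m crank '0 0 -0.0045 0 0.033;0 0 -0.0045 0 0.042;0 0 -0.0045 0 0.051;0 0 -0.0045 0 0.06;0 0 -0.0045 0 0.069;0 0 -0.0045 0 0.078;0 0 -0.0045 0 0.087;0 0 -0.004 0 0.095' >/dev/null
python3 -m crank '0 0 0 0 0.095'>/dev/null
python3 - <<'E'
from h import *
s=st();l=loc(RACK,s["tcp_pos"])*1e3;print(l.round(1),"front inner y",(l[1]-s["width"]*47.5).round(1))
E
```

```text
t20.78 tcp [ 0.4881 -0.2352  0.1392] y [-0.  0. -1.] z [ 0.114 -0.993 -0.   ] F [ 0.3 -0.3 -0.6] w 78.4 q [-32.7  26.8 105.8   0.   47.5  50.7]
[-65.8  68.2 139.2] front inner y 29.0
```

```bash
cat >> h.py <<'E'
def r():
    s=st();l=loc(RACK,s["tcp_pos"])*1e3;print(l.round(1),"front inner y",(l[1]-s["width"]*47.5).round(1))
E
python3 -m crank '0 0 0 0 0.095;0 0 0 0 0.095;0 0 0.003 0 0.095;0 0 0.0035 0 0.095;0 0 0.0035 0 0.095;0 0 0.0035 0 0.095;0 0 0.0035 0 0.095;0 0 0.0035 0 0.095' >/dev/null; python3 -c "from h import *;r()"
python3 -m crank '0 0 0.0035 0 0.095;0 0 0.0035 0 0.095;0 0.001 0.003 0 0.095;0 0.001 0.003 0 0.095;0 0.001 0.003 0 0.095;0 0.001 0.003 0 0.095;0 0.0015 0.003 0 0.095;0 0.0015 0.003 0 0.095' >/dev/null; python3 -c "from h import *;r()"
```

```text
t21.45 tcp [ 0.4905 -0.2569  0.1391] y [-0. -0. -1.] z [ 0.113 -0.994  0.   ] F [-0.3 -0.6  0.2] w 94.9 q [-34.5  27.6 104.2  -0.   48.3  49. ]
[-65.9  46.4 139.1] front inner y -1.0
t22.12 tcp [ 0.4934 -0.2815  0.132 ] y [ 0. -0. -1.] z [ 0.114 -0.994  0.   ] F [ 0.2 -0.3 -1. ] w 94.9 q [-36.4  29.1 102.5  -0.   48.3  47.1]
[-65.8  21.6 132. ] front inner y -25.8
```

```bash
cat >> h.py <<'E'
def lean(x=.05,name="side"):  # gradient profile along the plain face's path: edge of the board expected for lean phi (deg from vertical)
    c=imaging.camera(name);g=cv2.GaussianBlur(cv2.cvtColor(c["color"],cv2.COLOR_BGR2GRAY),(3,3),0)
    o=g[100:230,300:460]; L=cv2.createLineSegmentDetector().detect(cv2.resize(o,None,fx=2,fy=2))[0][:,0]/2+[300,100,300,100]
    a=proj(c,RACK[0]+RACK[1]@np.array([-.09,0,.1]));b=proj(c,RACK[0]+RACK[1]@np.array([.09,0,.1]));d=(b-a)/np.linalg.norm(b-a)
    for l in L:
        v=l[2:]-l[:2];n=np.linalg.norm(v)
        if n>14 and abs(v@d)/n>.96: print("seg",l.round(0))
    for ph in(0,20,30,40,50,60,70,80,90):
        q=np.radians(ph);P=lambda s,n:(.0475-s*np.sin(q)+n*np.cos(q),.072+s*np.cos(q)+n*np.sin(q))
        print(ph,[proj(c,RACK[0]+RACK[1]@np.array([xx-.003,*P(.11,n)])).round(0).tolist() for xx in(-.09,.09) for n in(0,.012)])
E
python3 -c "
from h import *;lean()"
```

```text
seg [352. 176. 411. 188.]
seg [369. 200. 352. 197.]
seg [409. 207. 390. 204.]
seg [389. 204. 370. 200.]
seg [351. 181. 377. 186.]
seg [376. 186. 409. 192.]
0 [[418.0, 157.0], [417.0, 160.0], [353.0, 145.0], [352.0, 148.0]]
20 [[420.0, 151.0], [420.0, 152.0], [356.0, 140.0], [355.0, 141.0]]
30 [[421.0, 149.0], [420.0, 150.0], [358.0, 138.0], [357.0, 139.0]]
40 [[421.0, 149.0], [421.0, 149.0], [359.0, 138.0], [358.0, 138.0]]
50 [[421.0, 150.0], [421.0, 149.0], [360.0, 140.0], [359.0, 139.0]]
60 [[421.0, 153.0], [421.0, 151.0], [360.0, 142.0], [360.0, 140.0]]
70 [[421.0, 156.0], [421.0, 154.0], [361.0, 145.0], [360.0, 143.0]]
80 [[420.0, 160.0], [421.0, 157.0], [361.0, 149.0], [361.0, 146.0]]
90 [[419.0, 165.0], [420.0, 161.0], [360.0, 154.0], [361.0, 151.0]]
```

Run:
```python
from h import *
c=imaging.camera("top");g=cv2.cvtColor(c["color"],cv2.COLOR_BGR2GRAY)
L=cv2.createLineSegmentDetector().detect(cv2.resize(g[185:320,430:580],None,fx=2,fy=2))[0][:,0]/2+[430,185,430,185]
for l in L:
    v=l[2:]-l[:2];n=np.linalg.norm(v)
    if n>12 and abs(v[1])/n>.9: print("seg",l.round(0),"y if z=.072/.15:",[(loc(RACK,ray(c,*(l[:2]+v/2),z))*1e3)[:2].round(0) for z in(.072,.16)])
for ph in(0,20,30,40,50,60,70,90):
    q=np.radians(ph);P=lambda s,n:(.0475-s*np.sin(q)+n*np.cos(q),.072+s*np.cos(q)+n*np.sin(q))
    print(ph,[proj(c,RACK[0]+RACK[1]@np.array([xx-.003,*P(.11,n)])).round(0).tolist() for xx in(-.09,.09) for n in(0,.012)])
```

```text
seg [480. 317. 477. 302.] y if z=.072/.15: [array([-110.,   55.]), array([-97.,  85.])]
seg [465. 222. 474. 276.] y if z=.072/.15: [array([19., 53.]), array([20., 83.])]
seg [460. 246. 456. 224.] y if z=.072/.15: [array([53., 73.]), array([ 51., 101.])]
seg [468. 298. 465. 275.] y if z=.072/.15: [array([-58.,  72.]), array([-51., 100.])]
seg [464. 273. 460. 249.] y if z=.072/.15: [array([-4., 73.]), array([ -1., 101.])]
seg [520. 207. 530. 268.] y if z=.072/.15: [array([ 28., -70.]), array([ 28., -29.])]
seg [527. 273. 518. 213.] y if z=.072/.15: [array([ 17., -62.]), array([ 18., -22.])]
seg [530. 230. 532. 243.] y if z=.072/.15: [array([ 27., -82.]), array([ 27., -40.])]
seg [478. 285. 479. 297.] y if z=.072/.15: [array([-70.,  49.]), array([-61.,  79.])]
seg [563. 306. 557. 319.] y if z=.072/.15: [array([-141., -118.]), array([-126.,  -73.])]
seg [476. 296. 473. 280.] y if z=.072/.15: [array([-63.,  56.]), array([-55.,  85.])]
seg [503. 303. 501. 287.] y if z=.072/.15: [array([-86.,  -1.]), array([-76.,  34.])]
0 [[501.0, 305.0], [495.0, 306.0], [486.0, 212.0], [480.0, 213.0]]
20 [[519.0, 302.0], [514.0, 303.0], [504.0, 209.0], [499.0, 210.0]]
30 [[526.0, 301.0], [522.0, 302.0], [511.0, 209.0], [507.0, 209.0]]
40 [[531.0, 299.0], [529.0, 300.0], [517.0, 208.0], [514.0, 208.0]]
50 [[535.0, 298.0], [533.0, 299.0], [520.0, 208.0], [519.0, 208.0]]
60 [[537.0, 296.0], [536.0, 297.0], [522.0, 208.0], [522.0, 208.0]]
70 [[536.0, 295.0], [537.0, 296.0], [522.0, 209.0], [523.0, 209.0]]
90 [[531.0, 294.0], [534.0, 294.0], [517.0, 211.0], [520.0, 210.0]]
```

Top-view edge (520,207)–(530,268) matches a lean of about 45°, as planned. I continue easing it down.

```bash
python3 -m crank '0 0.003 0.002 0 0.095;0 0.003 0.002 0 0.095;0 0.003 0.0025 0 0.095;0 0.003 0.003 0 0.095;0 0.003 0.003 0 0.095;0 0.003 0.003 0 0.095;0 0.003 0.003 0 0.095;0 0.003 0.003 0 0.095' >/dev/null; python3 -c "from h import *;r()"
cat > seg.py <<'E'
from h import *
c=imaging.camera("top");g=cv2.cvtColor(c["color"],cv2.COLOR_BGR2GRAY)
L=cv2.createLineSegmentDetector().detect(cv2.resize(g[185:320,430:580],None,fx=2,fy=2))[0][:,0]/2+[430,185,430,185]
for l in L:
    v=l[2:]-l[:2];n=np.linalg.norm(v)
    if n>14 and abs(v[1])/n>.9: print("seg",l.round(1),"rack xy at z=.084:",[(loc(RACK,ray(c,*p,.084))*1e3)[:2].round(0).tolist() for p in(l[:2],l[2:])])
E
python3 seg.py
```

```text
t22.88 tcp [ 0.4958 -0.3028  0.1078] y [-0.  0. -1.] z [ 0.114 -0.994 -0.   ] F [ 0.   0.2 -0.1] w 94.9 q [-37.9  31.9 101.8   0.   46.3  45.6]
[-65.8   0.2 107.8] front inner y -47.2
seg [485.5 312.2 479.9 276.4] rack xy at z=.084: [[-116.0, 45.0], [-40.0, 45.0]]
seg [469.8 240.9 471.3 299.1] rack xy at z=.084: [[37.0, 54.0], [-84.0, 70.0]]
seg [525.4 264.1 524.8 232.8] rack xy at z=.084: [[-28.0, -55.0], [37.0, -65.0]]
seg [460.  246.7 456.  223.5] rack xy at z=.084: [[27.0, 77.0], [77.0, 78.0]]
seg [468.4 297.8 464.9 276. ] rack xy at z=.084: [[-81.0, 76.0], [-35.0, 76.0]]
seg [464.2 272.4 460.3 249.3] rack xy at z=.084: [[-27.0, 76.0], [22.0, 77.0]]
seg [526.4 241.6 530.8 270.9] rack xy at z=.084: [[19.0, -65.0], [-44.0, -64.0]]
seg [470.3 217.8 470.5 241.6] rack xy at z=.084: [[85.0, 46.0], [35.0, 53.0]]
seg [532.8 249.  535.9 266.5] rack xy at z=.084: [[1.0, -76.0], [-36.0, -77.0]]
seg [468.7 234.7 468.6 218.4] rack xy at z=.084: [[50.0, 55.0], [84.0, 49.0]]
seg [510.5 305.3 506.5 279.7] rack xy at z=.084: [[-109.0, -10.0], [-55.0, -10.0]]
```

The segments now show that the board yawed about 8° and its far edge caught on the fence top: +x end y ≈ −64, −x end y ≈ −41, tilt about 12°. I work the caught edge back off the fence with the front finger just above the fence top, slowly, using pad friction to ease it.

```bash
python3 -m crank '0 -0.012 0 0 0.095;0 -0.012 0 0 0.095;-0.03 0 0.008 0 0.095;-0.03 0 0.008 0 0.095;-0.03 0 0.008 0 0.095;-0.021 0 0 0 0.095;0 0 0 0 0.095;0 0 0 0 0.095' >/dev/null; python3 -c "from h import *;r()"
python3 seg.py
```

```text
t23.60 tcp [ 0.6091 -0.3133  0.1314] y [-0.001  0.    -1.   ] z [ 0.115 -0.993 -0.   ] F [-0.8 -0.2  0.2] w 95.0 q [-32.7  37.7  84.9  -0.   57.5  50.7]
[ 45.5 -23.1 131.4] front inner y -70.6
seg [492.9 250.3 487.1 213.7] rack xy at z=.084: [[10.0, 9.0], [89.0, 9.0]]
seg [469.8 247.2 470.1 273.4] rack xy at z=.084: [[24.0, 56.0], [-31.0, 64.0]]
seg [524.6 275.4 525.6 252.8] rack xy at z=.084: [[-51.0, -50.0], [-5.0, -60.0]]
seg [470.3 273.5 471.1 300.9] rack xy at z=.084: [[-31.0, 64.0], [-88.0, 71.0]]
seg [459.8 246.1 456.  223. ] rack xy at z=.084: [[29.0, 77.0], [78.0, 78.0]]
seg [468.3 297.8 464.9 276. ] rack xy at z=.084: [[-81.0, 76.0], [-35.0, 76.0]]
seg [464.3 272.4 460.4 249.8] rack xy at z=.084: [[-27.0, 76.0], [21.0, 77.0]]
seg [470.3 217.8 470.4 240.3] rack xy at z=.084: [[85.0, 46.0], [38.0, 53.0]]
seg [468.7 234.7 468.6 219.1] rack xy at z=.084: [[50.0, 55.0], [83.0, 50.0]]
seg [536.  297.  540.8 281.9] rack xy at z=.084: [[-100.0, -66.0], [-70.0, -82.0]]
seg [491.6 215.3 494.  231.6] rack xy at z=.084: [[84.0, -1.0], [49.0, -0.0]]
seg [578.9 196.7 572.4 228. ] rack xy at z=.084: [[98.0, -193.0], [34.0, -168.0]]
seg [567.5 296.5 563.1 319.1] rack xy at z=.084: [[-108.0, -133.0], [-153.0, -116.0]]
seg [519.1 242.2 514.9 216.5] rack xy at z=.084: [[20.0, -50.0], [75.0, -49.0]]
```

```bash
python3 -m crank '0 0.012 0 0 0.095;0 0.012 0 0 0.095;0 0.007 0 0 0.095;0 0 -0.003 0 0.095;0 0 -0.003 0 0.095;0 0 -0.003 0 0.095;0 0 0 0 0.095' >/dev/null; python3 -c "from h import *;r()"
python3 -m crank '0 0 -0.002 0 0.095;0 0 -0.002 0 0.095;0 0 -0.001 0 0.095;0 0 0 0 0.095' >/dev/null; python3 -c "from h import *;r()"
python3 seg.py | awk '/\[46|\[47|\[51|\[52/'
```

```text
t24.23 tcp [ 0.6079 -0.3043  0.1016] y [ 0. -0. -1.] z [ 0.114 -0.993  0.   ] F [-0.1  0.1  0.6] w 94.8 q [-32.2  39.2  87.1   0.   53.7  51.3]
[ 45.4 -14.  101.6] front inner y -61.3
t24.57 tcp [ 0.6073 -0.2997  0.1014] y [ 0. -0. -1.] z [ 0.114 -0.994  0.   ] F [-1.   0.   0.3] w 94.8 q [-31.8  39.   87.5  -0.   53.4  51.6]
[ 45.3  -9.4 101.4] front inner y -56.7
seg [479.9 252.6 474.1 215.7] rack xy at z=.084: [[9.0, 37.0], [88.0, 37.0]]
seg [470.1 237.8 469.9 266.6] rack xy at z=.084: [[43.0, 53.0], [-17.0, 63.0]]
seg [470.1 267.2 471.1 300.9] rack xy at z=.084: [[-18.0, 62.0], [-88.0, 71.0]]
seg [514.1 277.2 514.2 251.6] rack xy at z=.084: [[-52.0, -27.0], [1.0, -36.0]]
seg [464.2 218.3 468.5 244.1] rack xy at z=.084: [[86.0, 59.0], [31.0, 58.0]]
seg [468.3 297.7 464.9 275.5] rack xy at z=.084: [[-81.0, 76.0], [-34.0, 76.0]]
seg [464.2 272.4 460.3 249.3] rack xy at z=.084: [[-27.0, 76.0], [22.0, 77.0]]
seg [515.5 314.7 523.2 286.9] rack xy at z=.084: [[-130.0, -17.0], [-75.0, -43.0]]
seg [470.3 217.8 470.3 237.2] rack xy at z=.084: [[85.0, 45.0], [44.0, 52.0]]
seg [468.7 234.7 468.6 218.4] rack xy at z=.084: [[50.0, 55.0], [84.0, 49.0]]
```

```bash
for i in 1 2; do python3 -m crank '0 0 -0.0015 0 0.095;0 0 -0.0015 0 0.095;0 0 0 0 0.095' >/dev/null; python3 -c "from h import *;r()"; done
python3 -m crank '0 0 -0.0015 0 0.095;0 0 -0.0015 0 0.095;0 0 0 0 0.095' >/dev/null; python3 -c "from h import *;r()"
python3 seg.py | awk '/\[46|\[47|\[51|\[52/'
```

```text
t24.87 tcp [ 0.6068 -0.2966  0.1011] y [-0. -0. -1.] z [ 0.114 -0.994 -0.   ] F [ 0.6 -0.  -0.4] w 95.0 q [-31.6  38.9  87.8  -0.   53.3  51.8]
[ 45.2  -6.3 101.1] front inner y -53.7
t25.12 tcp [ 0.6065 -0.2935  0.1011] y [-0.  0. -1.] z [ 0.114 -0.994 -0.   ] F [-0.1 -0.8 -0.6] w 95.0 q [-31.4  38.8  88.1   0.   53.1  52. ]
[ 45.2  -3.2 101.1] front inner y -50.6
t25.37 tcp [ 0.6062 -0.2907  0.1012] y [-0. -0. -1.] z [ 0.114 -0.994  0.   ] F [-0.  -0.7  0. ] w 95.0 q [-31.2  38.7  88.3  -0.   53.   52.2]
[ 45.2  -0.3 101.2] front inner y -47.7
seg [475.1 253.9 469.7 216.8] rack xy at z=.084: [[8.0, 47.0], [87.0, 47.0]]
seg [510.7 319.2 516.3 300.1] rack xy at z=.084: [[-138.0, -6.0], [-100.0, -24.0]]
seg [468.2 240.2 471.2 301.6] rack xy at z=.084: [[39.0, 57.0], [-90.0, 71.0]]
seg [464.3 272.4 460.4 249.7] rack xy at z=.084: [[-27.0, 76.0], [21.0, 77.0]]
seg [468.4 298.6 464.8 275.5] rack xy at z=.084: [[-83.0, 76.0], [-34.0, 76.0]]
seg [467.5 218.4 467.7 239.7] rack xy at z=.084: [[84.0, 52.0], [40.0, 58.0]]
```

```bash
python3 -m crank '0 0 -0.001 0 0.095;0 0 -0.001 0 0.095;0 0 0 0 0.095' >/dev/null; python3 -c "from h import *;r()"; python3 seg.py | awk '/\[46[78]|\[47[0-9]|\[51|\[52/'
python3 -m crank '0 0 -0.001 0 0.095;0 0 -0.001 0 0.095;0 0 0 0 0.095' >/dev/null; python3 -c "from h import *;r()"; python3 seg.py | awk '/\[46[78]|\[47[0-9]|\[51|\[52/'
```

```text
t25.67 tcp [ 0.6059 -0.2887  0.1011] y [-0. -0. -1.] z [ 0.114 -0.994 -0.   ] F [ 1.1 -0.3 -0.7] w 94.7 q [-31.1  38.6  88.5  -0.   52.9  52.4]
[ 45.2   1.7 101.1] front inner y -45.6
seg [474.3 254.6 469.1 219.1] rack xy at z=.084: [[7.0, 49.0], [83.0, 48.0]]
seg [510.3 319.4 518.8 283.8] rack xy at z=.084: [[-138.0, -5.0], [-67.0, -35.0]]
seg [467.6 228.4 471.2 301.6] rack xy at z=.084: [[64.0, 55.0], [-90.0, 71.0]]
seg [468.3 297.9 464.8 275.5] rack xy at z=.084: [[-81.0, 76.0], [-34.0, 76.0]]
t25.97 tcp [ 0.6057 -0.2868  0.1012] y [ 0. -0. -1.] z [ 0.114 -0.994  0.   ] F [ 0.6  0.4 -0.3] w 94.7 q [-31.   38.5  88.7  -0.   52.8  52.5]
[ 45.2   3.6 101.2] front inner y -43.7
seg [473.4 253.9 467.8 219.5] rack xy at z=.084: [[9.0, 51.0], [82.0, 51.0]]
seg [467.  226.5 471.4 301.6] rack xy at z=.084: [[68.0, 55.0], [-90.0, 71.0]]
seg [468.4 298.6 464.8 275.5] rack xy at z=.084: [[-83.0, 76.0], [-34.0, 76.0]]
```

```bash
python3 -m crank '0 0 -0.001 0 0.095;0 0 -0.001 0 0.095;0 0 -0.001 0 0.095;0 0.001 0 0 0.095;0 0.0015 0 0 0.095;0 0 0 0 0.095' >/dev/null; python3 -c "from h import *;r()"
python3 -m crank '0 0.0015 0 0 0.095;0 0.0015 0 0 0.095;0 0.0015 0 0 0.095;0 0 0 0 0.095' >/dev/null; python3 -c "from h import *;r()"
python3 -m crank '0 0.0015 0 0 0.095;0 0.0015 0 0 0.095;0 0.0015 0 0 0.095;0 0 0 0 0.095' >/dev/null; python3 -c "from h import *;r()"; python3 seg.py | awk '/\[46[78]|\[47[0-9]|\[51|\[52/'
```

```text
t26.52 tcp [ 0.6053 -0.2839  0.0983] y [-0.  0. -1.] z [ 0.114 -0.994 -0.   ] F [ 0.3 -0.4 -0.5] w 94.8 q [-30.8  38.6  89.   -0.   52.4  52.7]
[45.1  6.5 98.3] front inner y -40.8
t26.85 tcp [ 0.6052 -0.2839  0.0937] y [-0.  0. -1.] z [ 0.113 -0.994 -0.   ] F [ 0.6  0.4 -0.3] w 95.0 q [-30.8  38.9  89.2  -0.   51.9  52.7]
[45.1  6.5 93.7] front inner y -40.9
t27.18 tcp [ 0.6053 -0.2839  0.0893] y [-0.  0. -1.] z [ 0.114 -0.994 -0.   ] F [0.2 0.  0.4] w 94.7 q [-30.8  39.2  89.4  -0.   51.4  52.7]
[45.1  6.5 89.3] front inner y -40.7
seg [468.6 253.4 471.3 302.2] rack xy at z=.084: [[11.0, 61.0], [-91.0, 71.0]]
seg [468.4 298.6 464.8 275.5] rack xy at z=.084: [[-83.0, 76.0], [-34.0, 76.0]]
seg [468.9 248.6 464.7 220.9] rack xy at z=.084: [[21.0, 59.0], [80.0, 58.0]]
```

```bash
python3 -m crank '0 0 0.001 0 0.095;0 0 0 0 0.095;0 -0.004 0 0 0.095;0 -0.01 0 0 0.095;0 -0.03 0 0 0.095;0 -0.04 0 0 0.095;0 -0.02 -0.04 0 0.095;0 0 -0.04 0 0.095' >/dev/null
python3 -m crank '0 0 -0.04 0 0.095;0 0 -0.04 -7 0.095;0 0 -0.04 -7 0.095;0 0 0 -7 0.095;0 0 0 -7 0.095;0 0 0 -7 0.095;0 0 0 -7 0.095;0 0 0 -7 0.095' >/dev/null
python3 - <<'E'
from h import *
r()
for n in("top","side"):
    c=imaging.camera(n);cv2.imwrite(f"pics/{n}10.png",c["color"]);g=cv2.cvtColor(c["color"],cv2.COLOR_BGR2GRAY)
    x0,y0,x1,y1=(430,185,580,320) if n=="top" else (320,110,450,230)
    L=cv2.createLineSegmentDetector().detect(cv2.resize(g[y0:y1,x0:x1],None,fx=2,fy=2))[0][:,0]/2+[x0,y0,x0,y0]
    for l in L:
        v=l[2:]-l[:2]
        if np.linalg.norm(v)>14: print(n,l.round(1),[(loc(RACK,ray(c,*p,.084))*1e3)[:2].round(0).tolist() for p in(l[:2],l[2:])])
E
```

```text
t28.57 tcp [ 0.5784 -0.0897  0.1934] y [ 0.001 -0.    -1.   ] z [ 0.828 -0.561  0.001] F [0.2 0.5 0.4] w 94.8 q [-15.3  26.1  96.5  -0.   57.3  18.8]
[ 40.4 202.6 193.4] front inner y 155.2
top [579.1 272.4 525.3 274.1] [[-61.0, -166.0], [-49.0, -52.0]]
top [525.5 274.6 520.  239. ] [[-50.0, -52.0], [26.0, -53.0]]
top [457.2 198.  475.5 208.8] [[130.0, 67.0], [102.0, 32.0]]
top [579.1 220.4 527.2 221.5] [[48.0, -185.0], [61.0, -74.0]]
top [579.1 194.5 458.5 197.2] [[102.0, -195.0], [132.0, 64.0]]
top [523.4 297.7 579.1 295.9] [[-97.0, -40.0], [-110.0, -158.0]]
top [579.1 298.7 522.8 300.4] [[-116.0, -157.0], [-103.0, -37.0]]
top [440.6 187.1 453.5 195.3] [[158.0, 98.0], [137.0, 74.0]]
top [453.4 194.7 579.1 191.7] [[139.0, 74.0], [108.0, -196.0]]
top [532.2 271.  579.1 269.8] [[-44.0, -67.0], [-56.0, -167.0]]
top [475.7 207.7 493.7 211.9] [[105.0, 31.0], [91.0, -6.0]]
top [579.1 246.3 532.2 247.5] [[-7.0, -176.0], [5.0, -75.0]]
top [526.6 218.8 579.1 217.7] [[66.0, -74.0], [53.0, -186.0]]
top [519.8 247.8 522.7 297.8] [[8.0, -49.0], [-97.0, -38.0]]
top [531.6 244.8 579.1 243.6] [[10.
[... 2292 characters left out ...]
]]
side [419.  112.2 396.9 153. ] [[-47.0, -320.0], [-20.0, -83.0]]
side [364.4 213.  355.3 229.4] [[12.0, 199.0], [20.0, 266.0]]
side [343.1 197.3 344.7 183.1] [[83.0, 155.0], [94.0, 96.0]]
side [379.6 221.5 388.9 204. ] [[-34.0, 219.0], [-43.0, 145.0]]
side [356.  124.3 370.9 121.8] [[134.0, -194.0], [92.0, -221.0]]
side [388.9 168.8 375.4 174.8] [[-12.0, -3.0], [19.0, 35.0]]
side [390.9 204.7 379.7 226.9] [[-49.0, 147.0], [-38.0, 239.0]]
side [405.  216.7 420.1 184. ] [[-94.0, 182.0], [-110.0, 38.0]]
side [439.8 193.9 429.8 217.9] [[-169.0, 65.0], [-158.0, 168.0]]
side [427.4 217.3 437.3 193.8] [[-151.0, 167.0], [-163.0, 66.0]]
side [386.5 187.4 405.5 192.1] [[-23.0, 80.0], [-77.0, 85.0]]
```

Flat now: the board's edges run y ≈ −49…−38 and 61…71, with yaw about −6°. Next I square it by pushing both boards' +y edges toward −y with two fingers along x.

```bash
python3 -m crank '0 0 0 -6.8 0.095;0 0 0 -6.8 0.095;0 0 0 -6.8 0.095;0 0 0 -6.8 0.095;0 0 0 -6.8 0.095;0 0 0 -6.6 0.095;0 0 0 0 0.095;0 0 0 0 0.095' >/dev/null
python3 -c "from h import *;go(RACK,(0,.095,.066))"
```

```text
t29.33 tcp [ 0.5783 -0.0898  0.1927] y [ 0.001 -0.    -1.   ] z [0.995 0.1   0.   ] F [-0.5  0.1  0.3] w 95.0 q [-15.3  26.2  96.6  -0.   57.2 -21. ]
local mm [ 40.3 202.4 192.7] yaw 5.74 need tool mm [107.9 126.7 -38.9]
```

```bash
python3 -m crank '0.036 0 -0.013 -0.7 0.095;0.036 0 -0.013 0 0.095;0.034 0 -0.012 0 0.095;0 0.035 0 0 0.095;0 0.035 0 0 0.095;0 0.035 0 0 0.095;0 0.018 0 0 0.095;0 0 0 0 0.095' >/dev/null
python3 -c "from h import *;go(RACK,(0,.065,.066))"
```

```text
t30.00 tcp [ 0.551  -0.1989  0.0658] y [-0.005  0.003 -1.   ] z [ 0.994  0.113 -0.005] F [-0.6  0.1 -0.3] w 95.1 q [-26.3  35.7 102.6  -0.   42.  -32.8]
local mm [ 0.8 97.2 65.8] yaw 6.47 need tool mm [32.2 -0.3 -0.8]
```

```bash
python3 -m crank '0.005 0 0 0 0.095;0.005 0 0 0 0.095;0.005 0 0 0 0.095;0.004 0 0 0 0.095;0.004 0 0 0 0.095;0.003 0 0 0 0.095;0 0 0 0 0.095' >/dev/null;python3 -c "from h import *;go(RACK,(0,.065,.066))"
python3 -m crank '0.002 0 0 0 0.095;0.001 0 0 0 0.095;0 0 0 0 0.095' >/dev/null;python3 -c "from h import *;go(RACK,(0,.065,.066))"
python3 -m crank '0.001 0 0 0 0.095;0.001 0 0 0 0.095;0 0 0 0 0.095' >/dev/null;python3 -c "from h import *;go(RACK,(0,.065,.066))"
```

```text
t30.58 tcp [ 0.556  -0.226   0.0697] y [ 0.001 -0.001 -1.   ] z [0.993 0.118 0.001] F [-0.3 -0.  -0.1] w 95.2 q [-28.4  36.1 100.6  -0.   43.2 -35.2]
local mm [ 2.7 69.7 69.7] yaw 6.78 need tool mm [ 4.7  3.7 -2.7]
t30.83 tcp [ 0.5561 -0.2283  0.0693] y [-0. -0. -1.] z [ 0.993  0.119 -0.   ] F [-1.8  0.3  0.2] w 95.1 q [-28.6  36.3 100.4  -0.   43.3 -35.4]
local mm [ 2.6 67.3 69.3] yaw 6.82 need tool mm [ 2.3  3.3 -2.6]
t31.08 tcp [ 0.5563 -0.2301  0.0692] y [-0.  0. -1.] z [ 0.993  0.119 -0.   ] F [-0.6  3.   1. ] w 95.3 q [-28.8  36.3 100.3   0.   43.4 -35.6]
local mm [ 2.5 65.6 69.2] yaw 6.84 need tool mm [ 0.6  3.2 -2.5]
```

```bash
python3 -m crank '0 0.002 0 0.3 0.095;0.001 0.001 0 0 0.095;0.001 0 0 0 0.095;0 0 0 0 0.095' >/dev/null;python3 -c "from h import *;go(RACK,(0,.065,.066))"
python3 -m crank '0.001 0 0 0 0.095;0 0 0 0 0.095' >/dev/null;python3 -c "from h import *;go(RACK,(0,.065,.066))"
```

```text
t31.42 tcp [ 0.5567 -0.2312  0.0664] y [-0.     0.001 -1.   ] z [ 0.993  0.114 -0.   ] F [-1.7 11.3  4.7] w 95.1 q [-2.890e+01  3.660e+01  1.003e+02  1.000e-01  4.320e+01 -3.550e+01]
local mm [ 2.8 64.4 66.4] yaw 6.57 need tool mm [-0.6  0.4 -2.8]
t31.58 tcp [ 0.5565 -0.2313  0.0664] y [-0.001  0.002 -1.   ] z [ 0.993  0.115 -0.001] F [-2.5 15.2  7. ] w 94.6 q [-2.890e+01  3.660e+01  1.002e+02  1.000e-01  4.320e+01 -3.560e+01]
local mm [ 2.6 64.3 66.4] yaw 6.6 need tool mm [-0.7  0.4 -2.6]
```

Both boards are now firm against the −y fence, with about 15 N on the push. Next is the +x push on the −x ends.

```bash
python3 -m crank '-0.01 0 0 0 0.095;-0.015 -0.01 0 0 0.095;0 -0.035 0 0 0.095;0 -0.035 -0.02 0 0.095;0.03 0 -0.04 0 0.095;0.03 0 -0.04 0 0.095;0.03 0 -0.035 0 0.095;0 0 0 7.1 0.095' >/dev/null
python3 -m crank '0 0 0 7.1 0.095;0 0 0 7.1 0.095;0 0 0 7.1 0.095;0 0 0 7.1 0.095;0 0 0 7.1 0.095;0 0 0 7.1 0.095;0 0 0 7.1 0.095;0 0 0 7.1 0.095' >/dev/null
python3 -m crank '0 0 0 7.1 0.095;0 0 0 7.1 0.095;0 0 0 7.1 0.095;0 0 0 5 0.095;0 0 0 0 0.095;0 0 0 0 0.095' >/dev/null
python3 -c "from h import *;go(RACK,(-.125,0,.066))"
```

```text
t33.42 tcp [ 0.4453 -0.2982  0.1468] y [ 0.001 -0.001 -1.   ] z [ 0.113 -0.994  0.001] F [0.6 0.3 0.6] w 95.0 q [-40.9  25.7 106.2  -0.   48.   42.6]
local mm [-115.5   10.5  146.8] yaw -83.5 need tool mm [ 9.6 80.8 10.4]
```

```bash
python3 -m crank '0.01 0.02 0.01 0 0.095;0 0.025 0 0 0.095;0 0.025 0 0 0.095;0 0.011 0 0 0.095;0 0 0 0 0.095' >/dev/null;python3 -c "from h import *;go(RACK,(-.1,0,.066))"
python3 -m crank '-0.005 0 0 0 0.095;-0.005 0 0 0 0.095;-0.005 0 0 0 0.095;-0.003 0 0 0 0.095;-0.002 0 0 0 0.095;-0.002 0 0 0 0.095;0 0 0 0 0.095' >/dev/null;python3 -c "from h import *;go(RACK,(-.1,0,.066))"
```

```text
t33.83 tcp [ 0.4355 -0.3087  0.0633] y [-0.003  0.002 -1.   ] z [ 0.113 -0.994 -0.003] F [-0.1 -0.4  0.4] w 95.0 q [-42.4  32.8 110.2  -0.   37.1  41.1]
local mm [-126.4    1.1   63.3] yaw -83.52 need tool mm [-26.4  -2.8   1.1]
t34.42 tcp [ 0.4583 -0.3069  0.0655] y [-0. -0. -1.] z [ 0.11  -0.994  0.   ] F [-1.4  0.3  0.8] w 94.8 q [-40.7  33.6 107.8  -0.   38.6  43. ]
local mm [-103.6    0.3   65.5] yaw -83.66 need tool mm [-3.6 -0.5  0.3]
```

```bash
for i in 1; do python3 -m crank '-0.001 0 0 -0.15 0.095;-0.001 0 0 0 0.095;0 0 0 0 0.095' >/dev/null;python3 -c "from h import *;go(RACK,(-.1,0,.066))";done
python3 -m crank '-0.001 0 0 0 0.095;-0.001 0 0 0 0.095;0 0 0 0 0.095' >/dev/null;python3 -c "from h import *;go(RACK,(-.1,0,.066))"
python3 -m crank '-0.001 0 0 0 0.095;0 0 0 0 0.095' >/dev/null;python3 -c "from h import *;go(RACK,(-.1,0,.066))"
```

```text
t34.67 tcp [ 0.4601 -0.3068  0.0653] y [-0. -0. -1.] z [ 0.113 -0.994  0.   ] F [-2.8  0.5  2.9] w 94.7 q [-40.5  33.7 107.6  -0.   38.7  43. ]
local mm [-101.8    0.2   65.3] yaw -83.53 need tool mm [-1.8 -0.7  0.2]
t34.92 tcp [ 0.4613 -0.3066  0.0653] y [-0.002  0.    -1.   ] z [ 0.113 -0.994 -0.001] F [-8.6 -0.1  5.9] w 95.3 q [-4.040e+01  3.380e+01  1.074e+02 -1.000e-01  3.890e+01  4.320e+01]
local mm [-100.5    0.3   65.3] yaw -83.52 need tool mm [-0.5 -0.7  0.3]
t35.08 tcp [ 0.4613 -0.3066  0.0653] y [-0.003  0.001 -1.   ] z [ 0.113 -0.994 -0.001] F [-16.1  -3.1   8.3] w 95.4 q [-4.040e+01  3.380e+01  1.073e+02 -1.000e-01  3.900e+01  4.320e+01]
local mm [-100.5    0.3   65.3] yaw -83.52 need tool mm [-0.5 -0.8  0.3]
```

Both boards are now stopped at x = −90.5, against the x fence. I retreat and measure.

```bash
python3 -m crank '0.01 0 0 0 0.095;0.02 -0.01 0 0 0.095;0 -0.035 0 0 0.095;0 -0.035 0 0 0.095;0 -0.02 -0.04 -7.1 0.095;0 0 -0.03 -7.1 0.095;0 0 -0.03 -7.1 0.095;0 0 -0.03 -7.1 0.095' >/dev/null
python3 -m crank '0 0 -0.02 -7.1 0.095;0 0 0 -7.1 0.095;0 0 0 -7.1 0.095;0 0 0 -7.1 0.095;0 0 0 -7.1 0.095;0 0 0 -7.1 0.095;0 0 0 -7.1 0.095;0 0 0 -7.1 0.095' >/dev/null
python3 -m crank '0 0 0 -4.8 0.095;0 0 0 0 0.095;0 0 0 0 0.095'>/dev/null
python3 - <<'E'
from h import *
go(RACK,(0,.095,.066))
for n,bx in(("top",(445,190,550,320)),("side",(325,130,440,220))):
    c=imaging.camera(n);cv2.imwrite(f"pics/{n}11.png",c["color"]);g=cv2.cvtColor(c["color"],cv2.COLOR_BGR2GRAY);x0,y0,x1,y1=bx
    L=cv2.createLineSegmentDetector().detect(cv2.resize(g[y0:y1,x0:x1],None,fx=3,fy=3,interpolation=cv2.INTER_CUBIC))[0][:,0]/3+[x0,y0,x0,y0]
    for l in L:
        P=[(loc(RACK,ray(c,*p,.084))*1e3)[:2].round(0) for p in(l[:2],l[2:])];d=P[1]-P[0]
        if np.linalg.norm(d)>30 and min(abs(d))<.14*max(abs(d)) and max(abs(P[0]).max(),abs(P[1]).max())<115: print(n,l.round(1),P[0].tolist(),P[1].tolist())
E
```

```text
t36.67 tcp [ 0.3862 -0.1728  0.1639] y [ 0.001 -0.    -1.   ] z [0.994 0.11  0.001] F [ 0.3 -0.5  0.3] w 95.1 q [-33.1  16.  119.8   0.   44.1 -39.4]
local mm [-160.   141.8  163.9] yaw 6.29 need tool mm [ 46.1  98.1 160. ]
top [549.4 273.2 528.9 274.1] [-54.0, -103.0] [-50.0, -59.0]
top [549.4 299.7 483.1 301.4] [-109.0, -94.0] [-93.0, 46.0]
top [460.  246.2 456.1 223.3] [29.0, 77.0] [78.0, 77.0]
top [492.3 298.9 549.4 297. ] [-90.0, 26.0] [-104.0, -95.0]
top [549.4 247.  532.3 247.5] [0.0, -112.0] [4.0, -76.0]
top [467.4 217.7 480.2 300.6] [86.0, 52.0] [-90.0, 52.0]
top [528.6 276.7 517.8 210.1] [-55.0, -58.0] [87.0, -58.0]
top [445.2 247.3 459.4 246.9] [31.0, 108.0] [27.0, 78.0]
top [468.4 296.7 465.  276.1] [-79.0, 76.0] [-35.0, 76.0]
top [534.8 271.3 549.4 270.6] [-46.0, -73.0] [-49.0, -104.0]
top [464.4 272.8 460.4 249.5] [-28.0, 76.0] [22.0, 77.0]
top [459.8 249.1 445.2 249.9] [22.0, 78.0] [25.0, 109.0]
top [531.9 245.1 549.4 244.5] [10.0, -76.0] [6.0, -113.0]
top [520.1 207.3 531.1 271.5] [93.0, -64.0] [-45.0, -65.0]
top [469.9 214.1 499.8 209.7] [93.0, 45.0] [93.0, -20.0]
top [464.9 209.5 483.8 206.8] [104.0, 54.0] [104.0, 13.0]
side [404.1 160.4 359.3 152.5] [-47.0, -54.0] [89.0, -54.0]
side [422.  166.1 418.6 184.8] [-102.0, -43.0] [-107.0, 43.0]
side [359.  151.9 354.5 163. ] [90.0, -56.0] [90.0, -0.0]
side [410.8 189.4 412.4 182. ] [-89.0, 69.0] [-88.0, 36.0]
side [347.9 174.3 357.7 149.6] [95.0, 55.0] [97.0, -66.0]
side [380.1 150.2 394.  152.3] [31.0, -83.0] [-11.0, -84.0]
```

The board is square: edges at constant y (52 and −58, 110 mm apart), yaw 0°, and the side view puts it on the fence lines (−54, 90). A quick check that the bystanders are unmoved, then I hand in.

Run:
```python
from h import *
from station import job_done
a=cv2.imread("pics/top0.png");b=cv2.imread("pics/top11.png")
for n,(x,y,w,h) in dict(mug=(315,148,58,48),disp=(270,150,22,24),lure=(405,150,30,42),fly=(336,248,56,40),red=(98,174,96,74),green=(88,280,98,76)).items():
    t=a[y:y+h,x:x+w];r=cv2.matchTemplate(b[y-6:y+h+6,x-6:x+w+6],t,cv2.TM_CCOEFF_NORMED);_,m,_,p=cv2.minMaxLoc(r);print(n,"shift px",p[0]-6,p[1]-6,"score",round(m,3))
print(job_done())
```

```text
mug shift px 0 0 score 0.999
disp shift px 0 0 score 0.999
lure shift px 0 0 score 0.998
fly shift px 0 0 score 0.999
red shift px 0 0 score 0.999
green shift px 0 0 score 0.999
the job is handed in; nothing more can be done
None
```

The bait board is in the corner rack, groove side down on the lower board, square and against both fences. Getting it there was not clean, though, and two slips below may count against it. The job was handed in at about t = 37 s.

**What I did:** I pushed the board about 37 mm out over the deck edge facing the rack. Because the tool can only point down, I tipped the board by pressing on the overhang, then gripped its raised edge upright. I carried it across, stood it on the lower board, and leaned it over groove side down. Then I pushed both boards against the −y fence (about 15 N) and the +x fence (about 16 N).

**Last checks:**
- **Position:** the board's edges are parallel to the rack (yaw about 0°). Finger contact put its +y edge at 54.3 mm and its −x end at −90.5 mm; snug would be 55 and −90.
- **Camera disagreement:** the top camera put the edges about 3 mm further −y than finger contact did. The side view agreed with the fence lines.
- **Lower board:** it was pushed along with the upper one, but not seen separately.
- **Bystanders:** the mug, fly box, dispenser, lure and both look-alikes had not moved in the top image.

**What went wrong:**
- **Slip at the bench:** while I closed the jaws, the tipped board slid about 50 mm down the deck edge. Its lower edge came to table level and probably touched it. It did not fall flat, and I gripped and lifted it from there.
- **Hang-up on the fence:** while being laid down, the board yawed about 8° and its far edge caught on the fence top at about 12° of tilt. I worked it off and lowered it against a finger, but I could not confirm that the last few centimetres of that edge came down gently.
- **Force spike:** the wrist force briefly reached 69 N when I set the board down, against the 120 N limit.

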